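Turn six polished specimen mounts face-up by flipping their tray into a clean one

TASK

The six resin specimen mounts lie polished-face-down in the grey tray; for the microscope they must lie polished-face-up in the white tray. Lay the white tray face-down on the grey one, slide the closed pair fully into the blue turner, swing the turner right over by its red handle without letting it drop and leave it over, then draw the pair clear of the turner, lift the grey tray off and lay it, either way up, in the middle of the green mat where the white one was. All six mounts must stay seated in the white tray, which is left lying open on the bench just outside the turner; leave the other things alone.

Things in the scene. Friction and masses are not known exactly. Their poses are not given: they have to be found in the camera images.
- full_tray: grey tray with the mounts, upright before the turner's mouth, askew, 0.09 kg. Origin: centre of its lowest face (under the skids), z up. Skids z 0-12 mm; plate 112 (x) x 65.5 (y) mm, z 12-16; walls 2.5 mm thick, rim z 23.5, over the middle 97 x 65.5: 3 (x) x 2 (y) square pockets 29 mm wide, pitch 31.5 mm. Upside down its origin is on top, 23.5 mm up; as upper tray of the flipped pair, 48 mm
- grey_skids (a point): middle of the grey tray's skids, 6 mm from its lowest face: two ribs along tray x on the plate's outside, each 60 long, 6 wide, 12 mm high, centred at y = +-17 mm: 40 mm over their outer faces, 28 mm between. Whichever tray has its skids up can be pinched by them from above, across y
- clean_tray: white tray, empty, same shape and mass as the grey one; starts FACE-DOWN on the mat (pockets down, skids up). Origin: centre of its rim plane; z from rim to skids, so up while face-down, down once it lies open (origin then 23.5 mm above the bench). Plate z 7.5-11.5 mm, skids 11.5-23.5. Laid over the full grey tray it rests on the six mounts, its origin 24.5 mm above the grey one's
- white_skids (a point): middle of the white tray's skids, same size as the grey ones, 6 mm below their tops. In the closed pair (48 mm thick over the skids, either way up) the rims are 1 mm apart and the mounts, in the pockets of both, key the trays together within about 4 mm: holding and dragging the upper tray sideways takes the lower one along
- mount0: specimen mount: dark red resin disc, 25 mm diameter, 16 mm tall, 3 mm chamfers, 25 g, with a 15 mm round polished metal face at its origin's end. Origin: centre of the polished face, underneath at the start; z points from it through the disc. Stands loosely in a pocket of the grey tray, 8.5 mm proud of the rim
- mount1: specimen mount: black resin disc, 25 mm diameter, 16 mm tall, 3 mm chamfers, 25 g, with a 15 mm round polished metal face at its origin's end. Origin: centre of the polished face, underneath at the start; z points from it through the disc. Stands loosely in a pocket of the grey tray, 8.5 mm proud of the rim
- mount2: specimen mount: dark red resin disc, 25 mm diameter, 16 mm tall, 3 mm chamfers, 25 g, with a 15 mm round polished metal face at its origin's end. Origin: centre of the polished face, underneath at the start; z points from it through the disc. Stands loosely in a pocket of the grey tray, 8.5 mm proud of the rim
- mount3: specimen mount: black resin disc, 25 mm diameter, 16 mm tall, 3 mm chamfers, 25 g, with a 15 mm round polished metal face at its origin's end. Origin: centre of the polished face, underneath at the start; z points from it through the disc. Stands loosely in a pocket of the grey tray, 8.5 mm proud of the rim
- mount4: specimen mount: dark red resin disc, 25 mm diameter, 16 mm tall, 3 mm chamfers, 25 g, with a 15 mm round polished metal face at its origin's end. Origin: centre of the polished face, underneath at the start; z points from it through the disc. Stands loosely in a pocket of the grey tray, 8.5 mm proud of the rim
- mount5: specimen mount: black resin disc, 25 mm diameter, 16 mm tall, 3 mm chamfers, 25 g, with a 15 mm round polished metal face at its origin's end. Origin: centre of the polished face, underneath at the start; z points from it through the disc. Stands loosely in a pocket of the grey tray, 8.5 mm proud of the rim
- turner_base: two aluminium posts fixed to the bench (36 mm tall, at x = +-77 mm, feet out to x = +-97 mm) that carry the turner between them. Origin on the bench midway; x along the hinge; y towards where the turner lies at first, its mouth facing +y. The grey tray starts 150-180 mm along +y, x roughly parallel. After the turn all is mirrored on the -y side, mouth facing -y. The bench between is bare
- turner (a joint): turn of the blue turner about its horizontal hinge, rad: 0 = lying on the base's +y side (start), 3.14 = swung right over, lying on the -y side, with a stop at both. 0.35 kg, little friction: it falls if let go on the way. Two C-shaped rails, one at each end in x, joined by a 10 mm shaft on the hinge line
- turner_hinge (a point): middle of the hinge line, 24 mm above the bench. Each rail: lower and upper finger plates (|x| 42-60 mm; 4.5-9.5 and 38.5-43.5 mm above the bench; reaching 80 mm from the hinge), side walls 120 mm apart inside, flared at the mouth out to 100 mm from the hinge, back stops 10 mm from the hinge line. The middle 84 mm in x is open above and below, for skids and gripper fingers
- turner_seat (a point): point on the bench, 45 mm along +y of the base, for the grey tray's centre when the pair is fully in (43 mm with its long edge against the back stops). The pair slides along the bench on its skids, tray x along the hinge, the plate ends between the finger plates
- turner_handle (a point): grip point on the turner's red handle: round bar, 10 mm diameter, along the hinge, sticking out 78 mm beyond the side wall at the -x end, 68 mm from the hinge line and level with it (24 mm above the bench at both ends of the swing). This point is 109 mm along base -x from the hinge middle. The bar turns easily in a pinch from above
- mat: green mat fixed to the bench, 160 x 120 x 2 mm; origin at the centre of its underside
- slide_box: blue slide box, fixed, 175 x 95 x 33 mm, to leave alone; on either side of the bench, the mat on the other
- cleaner: clear bottle with blue cap, 48 mm diameter, 120 mm tall; bystander, origin at its underside
- jar: amber glass jar with black lid, 56 mm diameter, 70 mm tall; bystander, origin at its underside
- dish: shallow glass dish, 90 mm diameter, 16 mm tall; bystander, origin at its underside
- brush: small dusting brush lying on the bench, about 150 mm long, handle to its -x; bystander, origin at its underside
- vial: glass vial with white cap, 22 mm diameter, 46 mm tall; bystander, origin at its underside
Things that resemble listed ones, but are neither listed nor needed, are in the scene too. What is shaped like the full_tray but pink or yellow is not meant.

How it is judged:
By the outcome, as a careful person would: the job done as asked, in the order asked, and still so for the second after the job is handed in, with the robot touching nothing.
It also fails if it takes over 72 s, if anything falls off the work surface, if the arm or the gripper's body presses on something with over 40 N, if the wrist force passes 120 N, or if a joint passes its speed limit or range.

ROBOT

A 6-joint arm with a two-finger parallel gripper is mounted at the origin on the work surface. World frame = base frame: x ahead of the robot, y to its left, z up, the work surface at z = 0. Lengths are in m, angles in rad, forces in N, time in s.
With the tool pointing down it reaches from about 0.375 to 0.825 m from the base axis. Payload 5.5 kg.
Tool frame: the origin (TCP) lies at the very end of the fingers, on their centre line; the grasp point (between the pads) lies 19 mm behind it (ctrl.grasp_offset is the z of the grasp point in the tool frame, in m); z points along the fingers, y is the direction in which the jaws open and shut (so a half turn about z gives the same grasp; the last joint's range is limited). The gripper opens to 85 mm and grips with 20 to 120 N. Pads are 22 mm wide; open, the fingers measure 114 mm over their backs; the gripper's body (76 mm by 85 mm) begins 54 mm behind the grasp point. The pads swing forward as they close: fully open they stand 13 mm farther back than shut.
Start: joints at [-1.286, 0.314, -0.047, 1.21, 0, 1.571], TCP at [0.169, -0.576, 0.193] pointing down, gripper open.
Joint ranges: [-2.67, 2.67], [-0.69, 1.73], [-1.03, 1.25], [-2.08, 2.16], [-1.42, 1.45], [-3.14, 3.14]. Speed limits (rad/s): [2.39, 2.39, 3.01, 3.14, 3.14, 3.14].

INTERFACE

Orientations are given as a unit quaternion [w, x, y, z].
In Python, from plant import monitor, camera, ctrl gives the robot as it stands.
- The arm moves only by the tool carry_out, never from a script. Its arguments are lists of equal length, an entry for each row: "linear": the shift along the tool's x, y, z in mm, a list of three; "spin": the turn about the tool's z in degrees. A call has exactly 5 rows; each row is the pose to reach, as a shift and turn from the pose commanded when the call began, along the tool's axes at that moment; what a row does not reach only later rows make up. A row lasts 1/8 s, in which the tool goes at most 62.5 mm and 10.7 degrees, less where a joint would pass 70% of its speed; a pose out of reach is approached as far as the arm can. A call with a gripper value outside its range is refused whole. "hand" is the closure, from 0 (fully open) to 1 (shut), set as the call begins (left out, the last holds). The fingers move at their own pace and stop on an object; the grip force is fixed at half the most. Time passes only in rows, so rows that repeat a pose let the fingers close, or fill a call up. It gives the time, the measured TCP pose, the force and the opening at its end, in the units of the state.
- monitor.state(): the state, without advancing time (a new reading comes with each control period).
- camera(name): name is "side" or "top" or "wrist"; returns a dict with "img" (384x512x3 uint8, blue, green, red), "range_z" (384x512 float32, m along the optical axis (not along the pixel's ray), 0 where there is no reading), "fx", "fy", "cx", "cy" (pixels), "extrinsics" (4x4, takes a point from camera to world coordinates); the wrist camera has in their place "hand_eye" (4x4, takes a point from camera to tool coordinates, whose origin is the TCP and whose axes are the flange's). Camera axes: x right, y up, looking along -z (the intrinsics and any distortion apply to the point x, -y, -z); pixel columns grow to the right and rows downward; lengths in m; the calibration is good to about 2 mm. A picture is of the moment at which its call begins: read the wrist's pose just before it.
- ctrl.job_done(): hands the job in, once; it reports no verdict.
The state is a dict: "time_s": time; "qpos": joint angles; "joint_vel": joint speeds; "tau": joint torques, N m; "tcp_pos": TCP position; "ee_rot": TCP orientation; "ft_force": force on the tool from outside, world axes, zero at the start; "wrist_torque": the same for the moment, N m; "finger_gap": finger opening in m.
Only numpy, scipy, OpenCV 4.12 (cv2) and the standard library are available. Lean on these libraries where they do the work, as an engineer would, in place of code of your own. Each camera call takes 0.05 s, during which the arm holds its last target. There are 200 camera calls.

## Working session

There is one attempt and no reset: what is moved stays moved. The work goes in short steps, Python scripts to look and compute and a tool call to move; the robot and the scene stay as the last step left them, time stands still between calls to the robot, and variables do not carry over. Pictures are saved under pics/ and viewed, about 8 in all and at most 12, crops included, and the job is handed in when it is done.

Besides the shell and the picture viewer there is one more tool, called after "Request:" in YAML: its name, and indented under it one key for each argument. carry_out: Moves the arm, as the interface text tells. Its arguments: {"type":"object","properties":{"linear":{"type":"array","items":{"type":"array","items":{"type":"number"}}},"spin":{"type":"array","items":{"type":"number"}},"hand":{"type":"number"}},"required":["linear","spin"]}

```bash
ls; mkdir -p pics; python3 - <<'E'
from plant import monitor,camera,ctrl
import cv2,numpy as np
print(monitor.state(), ctrl.grasp_offset)
for n in ("top","side"):
    c=camera(n); cv2.imwrite(f"pics/{n}0.png",cv2.resize(c["img"],(768,576))); 
    np.save(f"{n}0.npy",c,allow_pickle=True)
    print(n,c["fx"],c["fy"],c["cx"],c["cy"],c["extrinsics"].round(3).tolist(),[k for k in c])
E
```

```text
pics
{'time_s': 0.0, 'qpos': array([-1.28598451e+00,  3.14247774e-01, -4.80981761e-02,  1.21017661e+00,
       -2.27428340e-05,  1.57083435e+00]), 'joint_vel': array([-0.00022412, -0.00180907, -0.00099069, -0.00026856, -0.00025538,
        0.00117554]), 'tau': array([ 1.60775686e-03, -5.39592755e+01,  3.39745259e+01,  1.91134930e-02,
        1.52107232e-04, -3.44476234e-06]), 'tcp_pos': array([ 0.16839667, -0.5752115 ,  0.1926132 ]), 'ee_rot': array([-8.52763590e-04,  9.89879731e-01,  1.41906213e-01, -1.33770464e-04]), 'ft_force': array([ 0.29437273,  0.06247819, -0.15377773]), 'wrist_torque': array([0.03348076, 0.00025581, 0.04479185]), 'finger_gap': 0.08506781036533069} -0.0187
top 410.90287323330654 410.90287323330654 253.71070391594876 193.46598393968418 [[0.024, 0.997, -0.07, 0.495], [-1.0, 0.023, -0.003, 0.025], [-0.001, 0.07, 0.998, 1.282], [0.0, 0.0, 0.0, 1.0]] ['img', 'range_z', 'fx', 'fy', 'cx', 'cy', 'extrinsics']
side 449.8474641131284 449.8474641131284 250.78311198672077 196.35509383790534 [[-0.872, 0.349, -0.345, 0.148], [-0.49, -0.628, 0.604, 0.744], [-0.006, 0.695, 0.719, 0.951], [0.0, 0.0, 0.0, 1.0]] ['img', 'range_z', 'fx', 'fy', 'cx', 'cy', 'extrinsics']
```

View pics/top0.png

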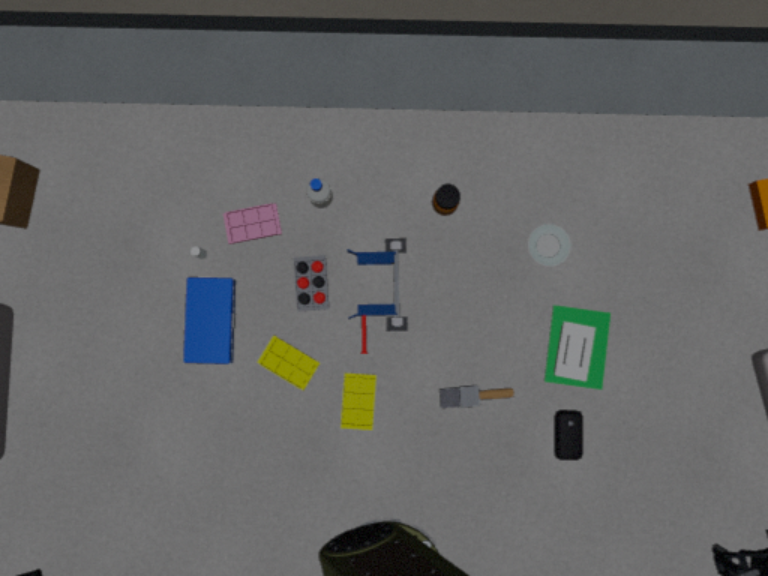

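View pics/side0.png

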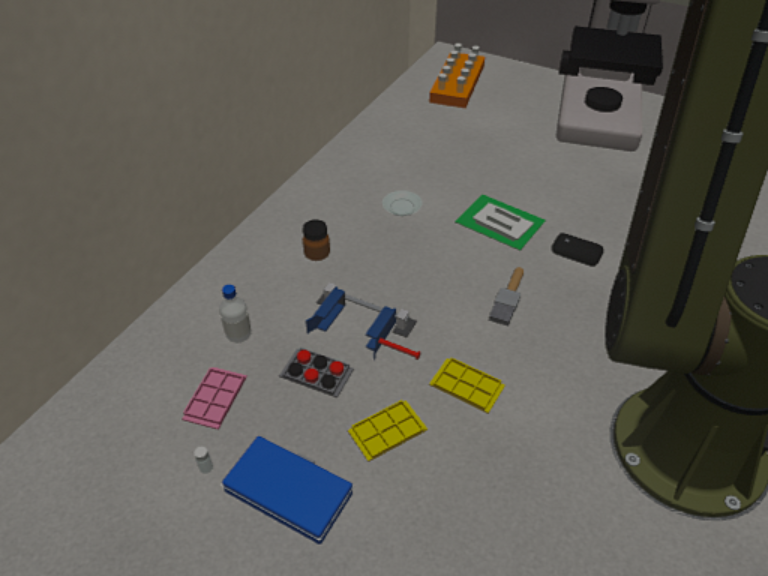

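The top view holds these candidates for the grey tray: the grey tray with red and black discs at (311,284), the pink tray at (253,223), and the yellow ones at (289,362) and (359,402). By the description it is the one at (311,284). The white tray is on the green mat at (575,345). The turner has its hinge at (396,284), and its red handle at (364,335) points towards the robot.

```bash
cat > h.py <<'E'
import numpy as np,cv2
from scipy.spatial.transform import Rotation as R
from plant import monitor,camera,ctrl
def pose():
    s=monitor.state(); T=np.eye(4); q=s["ee_rot"]
    T[:3,:3]=R.from_quat([q[1],q[2],q[3],q[0]]).as_matrix(); T[:3,3]=s["tcp_pos"]; return T
def shot(n):
    T=pose(); c=camera(n)
    if n=="wrist": c["extrinsics"]=T@c["hand_eye"]
    return c
def cast(c,uv,z):
    uv=np.atleast_2d(np.asarray(uv,float)); E=c["extrinsics"]
    d=np.c_[(uv[:,0]-c["cx"])/c["fx"],-(uv[:,1]-c["cy"])/c["fy"],-np.ones(len(uv))]@E[:3,:3].T
    return E[:3,3]+d*((z-E[2,3])/d[:,2])[:,None]
def proj(c,P):
    P=np.atleast_2d(P); E=c["extrinsics"]; p=(P-E[:3,3])@E[:3,:3]
    return np.c_[c["cx"]+c["fx"]*p[:,0]/-p[:,2], c["cy"]-c["fy"]*p[:,1]/-p[:,2]]
def hsv(c): return cv2.cvtColor(c["img"],cv2.COLOR_BGR2HSV)
def blobs(m,amin=20):
    n,l,s,ce=cv2.connectedComponentsWithStats(m.astype(np.uint8))
    return [(s[i,4],ce[i],s[i,:4],l==i) for i in range(1,n) if s[i,4]>=amin]
def rect(c,mask,z):
    v,u=np.nonzero(mask); P=cast(c,np.c_[u,v],z)[:,:2]
    (cx,cy),(w,h),a=cv2.minAreaRect((P*1000).astype(np.float32))
    if w<h: w,h,a=h,w,a+90
    return (round(cx,1),round(cy,1)),(round(w,1),round(h,1)),round((a+90)%180-90,1)  # mm, deg of long axis from world x
def rel(target):  # target world xyz (m) of TCP -> tool-axes shift in mm
    T=pose(); return (T[:3,:3].T@(np.array(target)-T[:3,3])*1000).round(1)
E
python3 - <<'E'
from h import *
for n in ("top","side"):
    c=np.load(f"{n}0.npy",allow_pickle=True).item(); H=hsv(c); h,s,v=H[...,0],H[...,1],H[...,2]
    print(n)
    red=((h<8)|(h>172))&(s>150)&(v>60)
    for b in blobs(red,10): print("red",b[0],b[1].round(1), "z32",(cast(c,b[1],.032)*1000).round(0)[0][:2],"z24",rect(c,b[3],.024))
    g=(h>50)&(h<80)&(s>120)
    for b in blobs(g,200): print("green",b[0],b[1].round(1),rect(c,b[3],.002))
    bl=(h>100)&(h<125)&(s>120)
    for b in blobs(bl,40): print("blue",b[0],b[1].round(1),rect(c,b[3],.0435))
    u0=proj(c,[.44,-.27,.01])[0]
    w=(s<40)&(v>140)
    for b in blobs(w,30): print("white",b[0],b[1].round(1),rect(c,b[3],.0135))
c=np.load("top0.npy",allow_pickle=True).item()
cv2.imwrite("pics/top_crop.png",cv2.resize(c["img"][120:300,150:420],(800,533),interpolation=cv2.INTER_CUBIC))
E
```

```text
top
red 43 [211.  177.4] z32 [629. 160.] z24 ((629.7, 160.9), (19.7, 19.6), 46.7)
red 46 [201.6 188.1] z32 [596. 188.] z24 ((596.6, 189.1), (21.6, 18.5), -88.7)
red 44 [212.5 198. ] z32 [566. 154.] z24 ((566.7, 154.3), (19.6, 19.5), 46.5)
red 63 [242.3 222.1] z32 [495.  61.] z24 ((494.0, 60.5), (76.2, 9.1), 1.5)
green 1099 [386.2 228.9] ((478.1, -380.5), (158.9, 118.3), -6.5)
blue 50 [210.4 122.5] ((796.6, 165.5), (21.8, 21.4), 1.7)
blue 198 [250.  171.3] ((648.6, 44.1), (85.0, 21.4), -88.7)
blue 1774 [138.6 213.1] ((514.6, 372.1), (171.9, 96.6), 0.2)
blue 171 [250.6 206. ] ((544.1, 37.0), (75.3, 18.1), -88.7)
white 583 [383.3 234. ] ((469.3, -371.9), (109.3, 60.9), -9.5)
side
red 90 [265.9 231.5] z32 [491.  65.] z24 ((494.9, 59.3), (79.8, 14.7), 3.8)
red 66 [202.1 237.3] z32 [628. 163.] z24 ((632.5, 157.5), (27.7, 21.1), -56.7)
red 67 [224.2 244.8] z32 [564. 156.] z24 ((567.8, 151.8), (26.6, 20.9), -58.6)
red 67 [207.1 249.7] z32 [594. 191.] z24 ((597.5, 186.9), (26.4, 20.6), -57.1)
green 561 [332.4 147.5] ((477.4, -381.4), (156.4, 119.5), -6.5)
blue 65 [152.3 193.8] ((832.7, 108.6), (33.7, 22.5), -52.3)
blue 307 [218.4 206.4] ((641.6, 59.8), (115.0, 40.5), -89.5)
blue 216 [252.7 217.4] ((540.2, 51.0), (105.2, 29.6), -81.0)
blue 3014 [191.8 323.4] ((509.7, 382.7), (172.3, 93.6), 0.3)
blue 107 [185.9 345.6] ((498.5, 434.3), (167.1, 26.4), 9.1)
white 300 [335.3 147.1] ((470.0, -373.7), (110.4, 64.4), -9.2)
white 42 [133.3 300.7] ((672.5, 392.3), (16.7, 16.2), 29.1)
```

View pics/top_crop.png

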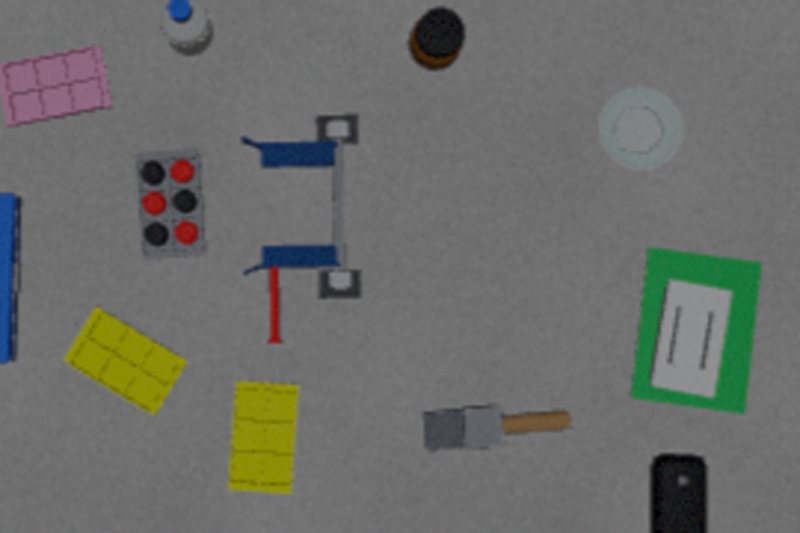

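The crop confirms it: the grey tray has three red and three black discs, at crop (170,203). The white tray lies skids-up at (690,338) on the mat. I'm moving above the white tray.

Request:
carry_out:
  linear:
    - [58, -18, 0]
    - [116, -36, 0]
    - [174, -54, 0]
    - [232, -72, 0]
    - [290, -90, 0]
  spin: [0, 0, 0, 0, 0]
  hand: 0.4

```text
time_s: 0.72
tcp_pos: [0.4229, -0.4066, 0.1932]
ee_rot: [-0.0, 0.99, 0.142, -0.0]
ft_force: [1.1, -0.5, 0.3]
finger_gap: 0.0511
```

Request:
carry_out:
  linear:
    - [30, -10, 0]
    - [57, -19, 0]
    - [57, -19, 0]
    - [57, -19, 0]
    - [57, -19, 0]
  spin: [8, 16, 25.6, 25.6, 25.6]

```text
time_s: 1.35
tcp_pos: [0.4706, -0.3738, 0.1933]
ee_rot: [-0.0, 0.997, -0.08, -0.0]
ft_force: [0.1, 0.3, 0.6]
finger_gap: 0.0511
```

```bash
python3 - <<'E'
from h import *
s=monitor.state(); T=pose(); print(s["tcp_pos"],s["finger_gap"],np.degrees(np.arctan2(T[1,0],T[0,0])),s["ft_force"].round(2))
c=shot("wrist"); cv2.imwrite("pics/w1.png",c["img"]); np.save("w1.npy",c,allow_pickle=True)
print(c["extrinsics"].round(3),c["hand_eye"].round(3), c["fx"])
H=hsv(c); w=(H[...,1]<45)&(H[...,2]>130)
for b in blobs(w,1500): print("white",b[0],b[1].round(1),rect(c,b[3],.0135))
g=(H[...,0]>50)&(H[...,0]<80)&(H[...,1]>110)
for b in blobs(g,1500): print("green",b[0],b[1].round(1),rect(c,b[3],.002))
E
```

```text
[ 0.47062431 -0.37379628  0.19326871] 0.05113888024622289 -9.148763757919617 [0.1  0.25 0.6 ]
[[-0.159  0.938  0.308  0.551]
 [-0.987 -0.151 -0.05  -0.387]
 [-0.    -0.312  0.95   0.374]
 [ 0.     0.     0.     1.   ]] [[ 0.     0.95   0.311  0.082]
 [ 1.    -0.    -0.     0.   ]
 [ 0.     0.311 -0.95  -0.181]
 [ 0.     0.     0.     1.   ]] 311.73668638536606
white 139038 [257.2 156.7] ((395.6, -355.6), (769.2, 495.2), 81.3)
white 5246 [257.6 159.7] ((471.3, -373.9), (112.2, 65.8), -9.7)
green 7274 [268.6 137.1] ((479.8, -382.9), (158.1, 118.1), -6.5)
```

View pics/w1.png

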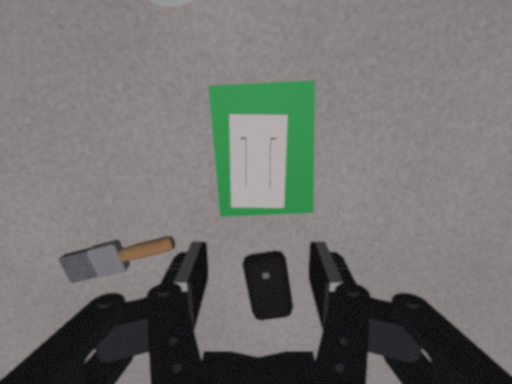

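The wrist view shows the white tray at (258,160) with its two skid lines, centred on the jaws' axis. The fit gives 112.2 × 65.8 mm, which matches the given size. I'm descending onto the skids.

Request:
carry_out:
  linear:
    - [1, 0, 50]
    - [1, 0, 100]
    - [1, 0, 150]
    - [1, 0, 170]
    - [1, 0, 176]
  spin: [0.5, 0.5, 0.5, 0.5, 0.5]

```text
time_s: 2.02
tcp_pos: [0.4706, -0.3734, 0.0159]
ee_rot: [-0.001, 0.996, -0.085, -0.001]
ft_force: [-0.4, -1.0, 0.4]
finger_gap: 0.0512
```

Request:
carry_out:
  linear:
    - [0, 0, 1]
    - [0, 0, 2]
    - [0, 0, 2]
    - [0, 0, 2]
    - [0, 0, 2]
  spin: [0, 0, 0, 0, 0]
  hand: 0.7

```text
time_s: 2.65
tcp_pos: [0.4722, -0.374, 0.0158]
ee_rot: [0.0, 0.996, -0.085, 0.0]
ft_force: [-0.6, -1.3, 0.0]
finger_gap: 0.0255
```

```bash
python3 - <<'E'
from h import *
c=shot("wrist"); cv2.imwrite("pics/w2.png",c["img"])
E
```

```text
(no output)
```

View pics/w2.png

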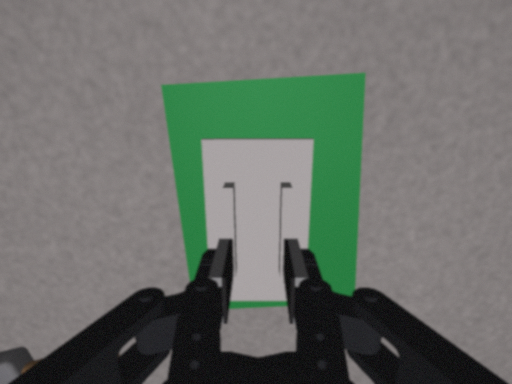

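The tips at (225,245) and (292,245) closed to 25 mm without taking the skids, so the fingers are still too high. I'll open them and feel downward.

Request:
carry_out:
  linear:
    - [0, 0, -6]
    - [0, 0, -6]
    - [0, 0, -6]
    - [0, 0, -2]
    - [0, 0, 0]
  spin: [0, 0, 0, 0, 0]
  hand: 0.43

```text
time_s: 3.32
tcp_pos: [0.4717, -0.3736, 0.015]
ee_rot: [-0.0, 0.996, -0.085, -0.0]
ft_force: [-0.9, 0.2, 0.5]
finger_gap: 0.0487
```

Request:
carry_out:
  linear:
    - [0, 0, 1]
    - [0, 0, 2]
    - [0, 0, 3]
    - [0, 0, 3]
    - [0, 0, 3]
  spin: [0, 0, 0, 0, 0]

```text
time_s: 3.95
tcp_pos: [0.472, -0.3739, 0.0126]
ee_rot: [-0.0, 0.996, -0.085, 0.0]
ft_force: [0.9, -0.4, 1.2]
finger_gap: 0.0487
```

Request:
carry_out:
  linear:
    - [0, 0, 1]
    - [0, 0, 2]
    - [0, 0, 3]
    - [0, 0, 3]
    - [0, 0, 3]
  spin: [0, 0, 0, 0, 0]

```text
time_s: 4.58
tcp_pos: [0.472, -0.3739, 0.0095]
ee_rot: [0.0, 0.996, -0.085, 0.0]
ft_force: [-0.8, -0.6, -0.8]
finger_gap: 0.0484
```

Request:
carry_out:
  linear:
    - [0, 0, 1]
    - [0, 0, 2]
    - [0, 0, 2]
    - [0, 0, 2]
    - [0, 0, 2]
  spin: [0, 0, 0, 0, 0]

```text
time_s: 5.2
tcp_pos: [0.472, -0.3739, 0.0075]
ee_rot: [0.0, 0.996, -0.085, 0.0]
ft_force: [-0.1, 0.3, -0.7]
finger_gap: 0.0486
```

Request:
carry_out:
  linear:
    - [0, 0, 1]
    - [0, 0, 2]
    - [0, 0, 2]
    - [0, 0, 2]
    - [0, 0, 2]
  spin: [0, 0, 0, 0, 0]

```text
time_s: 5.82
tcp_pos: [0.472, -0.3739, 0.0055]
ee_rot: [0.0, 0.996, -0.085, -0.0]
ft_force: [0.8, 0.4, 0.5]
finger_gap: 0.0489
```

Request:
carry_out:
  linear:
    - [0, 0, -1.5]
    - [0, 0, -1.5]
    - [0, 0, -1.5]
    - [0, 0, -1.5]
    - [0, 0, -1.5]
  spin: [0, 0, 0, 0, 0]
  hand: 0.75

```text
time_s: 6.45
tcp_pos: [0.4719, -0.3738, 0.007]
ee_rot: [-0.0, 0.996, -0.085, -0.0]
ft_force: [-1.1, 0.2, 0.3]
finger_gap: 0.0211
```

```bash
python3 - <<'E'
from h import *
T=pose(); c=shot("wrist"); t=T[:3,3]
for o in (0,-.0187): print("tool z",o,proj(c,(T@[0,0,o,1])[:3]).round(0))
print("tray c",proj(c,[.4713,-.3739,.0255]).round(0))
H=hsv(c); w=(H[...,1]<45)&(H[...,2]>150)
for b in blobs(w,1500): print("white",b[0],b[2],rect(c,b[3],.0135))
d=c["range_z"]; h=np.full(d.shape,np.nan); v,u=np.nonzero(d>0)
E=c["extrinsics"]; P=np.c_[(u-c["cx"])/c["fx"],-(v-c["cy"])/c["fy"],-np.ones(len(u))]*d[v,u][:,None]
h[v,u]=(P@E[:3,:3].T+E[:3,3])[:,2]*1000
for r in range(170,330,12): print(r,h[r,190:330:6].round(0))
cv2.imwrite("pics/w3.png",cv2.resize(c["img"][100:340,140:380],(720,720)))
E
```

```text
tool z 0 [[257. 226.]]
tool z -0.0187 [[257. 240.]]
tray c [[257. 241.]]
white 13461 [199 142 117 167] ((470.8, -373.7), (111.0, 65.5), -9.8)
170 [ 3.  3. 13. 13. 14. 14. 14. 14. 13. 13. 14. 14. 13. 14. 14. 14. 14. 14.
 13. 14. 14.  4.  1.  2.]
182 [ 2.  2. 15. 13. 15. 13. 13. 14. 13. 14. 14. 13. 14. 15. 15. 14. 13. 14.
 14. 14. 14.  2.  2.  3.]
194 [ 1.  2. 13. 14. 14. 13. 26. 21. 14. 14. 13. 14. 13. 14. 14. 15. 26. 26.
 14. 13. 13.  3.  1.  3.]
206 [ 3.  1. 14. 13. 14. 15. 25. 23. 13. 14. 13. 14. 14. 14. 14. 13. 26. 26.
 13. 13. 14.  3.  2.  3.]
218 [ 2.  1.  2. 14. 14. 14. 26. 25. 14. 14. 12. 14. 14. 14. 14. 14. 25. 25.
 14. 14. 13.  3.  3.  2.]
230 [ 1.  2.  2. 14. 14. 13. 26. 26. 13. 14. 14. 13. 14. 12. 13. 14. 26. 13.
 14. 14. 14.  3.  3.  2.]
242 [ 2.  1.  3. 13. 14. 14. 52. 52. 14. 14. 13. 14. 13. 14. 13. 53. 52. 53.
 14. 14.  2. nan  3.  2.]
254 [ 2.  3.  3. 57. 57. 64. 64. 65. 15. 13. 13. 12. 14. 14. 14. 56. 64. 66.
 59. 58.  2.  2.  2.  2.]
266 [ 2.  2.  1. 68. 68. 75. 75. 73. 14. 14. 14. 14. 14. 14. 14. 59. 75. 75.
 74. 69. 69.  2.  3.  2.]
278 [ 3.  2. 85. 85. 85. 83. 82. 75. 15. 14. 14. 13. 13. 14. 15. 60. 82. 82.
 84. 84. 85. 76.  2.  2.]
290 [92. 92. 92. 92. 92. 91. 84. 77. 13. 13. 14. 13. 13. 13. 14. 61. 82. 92.
 92. 92. 92. 92. 92.  3.]
302 [98. 99. 99. 98. 98. 99. 85. 78. 13. 12. 14. 14. 14. 14. 13. 14. 83. 99.
 98. 99. 99. 98. 99. 92.]
314 [111. 111. 111. 110. 111. 111.  87.  80.   2.   2.   2.   3.   2.   3.
   3.   1.  83. 103. 111. 110. 111. 111. 111. 110.]
326 [116. 116. 116. 117. 115. 116.  -0.  -0.  -0.   0.   1.   1.   0.   0.
   1.  -0.   1. 107. 116. 115. 115. 115. 116. 116.]
```

View pics/w3.png

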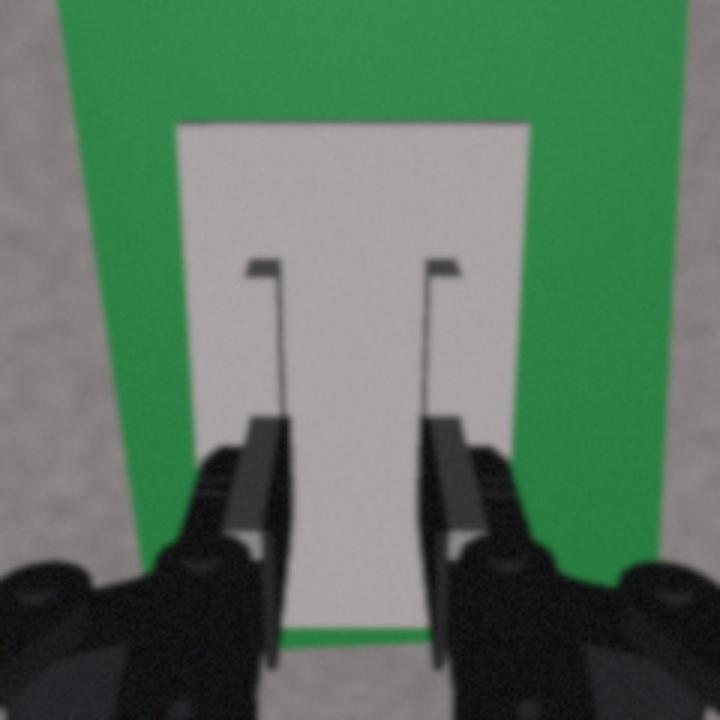

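The wrist crop shows pad edges at (265,416) and (440,416). Range puts them near z ≈ 50 mm, well above the skids (26 mm), although the TCP reads 7 mm. I'll check against the side camera.

```bash
python3 - <<'E'
from h import *
T=pose(); c=shot("side"); 
p=proj(c,np.array([T[:3,3],(T@[0,0,-.0187,1])[:3],(T@[0,0,-.06,1])[:3]])).round(1); print(p)
d=c["range_z"]
u,v=p[0].astype(int); y0,x0=max(0,v-70),max(0,u-60)
im=cv2.resize(c["img"][y0:y0+120,x0:x0+120],(720,720),interpolation=cv2.INTER_CUBIC)
for q in p: cv2.circle(im,tuple(((q-[x0,y0])*6+3).astype(int)),4,(255,0,255),1)
cv2.imwrite("pics/s1.png",im); print(x0,y0)
E
```

```text
[[334.2 147.6]
 [334.9 143.2]
 [336.6 133. ]]
274 77
```

View pics/s1.png

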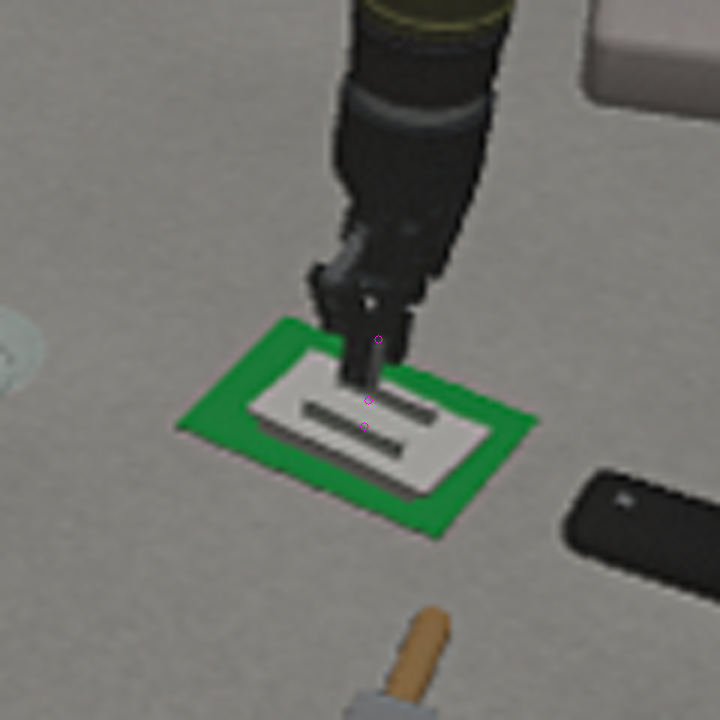

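The side view shows the fingertips at crop (363,390), and the TCP projects to (364,427). The real tips are therefore about 25–40 mm above the reported TCP. I'll open the jaws and feel down for the plate by force.

Request:
carry_out:
  linear:
    - [0, 0, 0]
    - [0, 0, 0]
    - [0, 0, 3]
    - [0, 0, 7]
    - [0, 0, 12]
  spin: [0, 0, 0, 0, 0]
  hand: 0.43

```text
time_s: 7.18
tcp_pos: [0.4719, -0.3739, -0.0054]
ee_rot: [-0.0, 0.996, -0.085, -0.0]
ft_force: [-0.1, -0.1, -0.5]
finger_gap: 0.0489
```

Request:
carry_out:
  linear:
    - [0, 0, 2]
    - [0, 0, 4]
    - [0, 0, 5]
    - [0, 0, 5]
    - [0, 0, 5]
  spin: [0, 0, 0, 0, 0]

```text
time_s: 7.8
tcp_pos: [0.4721, -0.374, -0.0099]
ee_rot: [0.0, 0.996, -0.085, 0.0]
ft_force: [-0.4, 0.5, -0.5]
finger_gap: 0.0488
```

```bash
python3 - <<'E'
from h import *
T=pose(); c=shot("wrist"); d=c["range_z"]; v,u=np.nonzero(d>0); E=c["extrinsics"]
P=np.c_[(u-c["cx"])/c["fx"],-(v-c["cy"])/c["fy"],-np.ones(len(u))]*d[v,u][:,None]
W=P@E[:3,:3].T+E[:3,3]; Q=(W-T[:3,3])@T[:3,:3]*1000  # tool coords mm
print(monitor.state()["tcp_pos"],monitor.state()["ft_force"])
m=(np.abs(Q[:,0])<30)&(np.abs(Q[:,1])<60)&(Q[:,2]<0)
for y0 in range(-50,50,5):
    k=m&(Q[:,1]>=y0)&(Q[:,1]<y0+5)&(W[:,2]>.031)
    if k.sum()>5: i=np.argsort(-Q[k,2])[:5]; print(y0,k.sum(),Q[k][i].round(0).tolist()[0:5:2])
E
```

```text
[ 0.47204103 -0.37394794 -0.00987731] [0.02687371 0.0389624  0.6909129 ]
-50 2768 [[8.0, -46.0, -84.0], [8.0, -46.0, -84.0], [8.0, -45.0, -84.0]]
-45 1202 [[8.0, -41.0, -81.0], [9.0, -41.0, -82.0], [9.0, -41.0, -83.0]]
-40 802 [[9.0, -36.0, -47.0], [8.0, -36.0, -48.0], [8.0, -37.0, -48.0]]
-35 763 [[13.0, -31.0, -45.0], [12.0, -31.0, -46.0], [12.0, -30.0, -46.0]]
-30 1689 [[12.0, -26.0, -44.0], [13.0, -27.0, -45.0], [13.0, -30.0, -45.0]]
-25 2313 [[-4.0, -24.0, -41.0], [-6.0, -24.0, -41.0], [2.0, -24.0, -41.0]]
-20 1138 [[18.0, -20.0, -103.0], [18.0, -20.0, -103.0], [18.0, -20.0, -104.0]]
-15 817 [[11.0, -11.0, -110.0], [11.0, -11.0, -110.0], [11.0, -12.0, -110.0]]
-10 608 [[11.0, -9.0, -110.0], [11.0, -7.0, -110.0], [11.0, -10.0, -110.0]]
-5 559 [[10.0, -4.0, -111.0], [12.0, -5.0, -112.0], [12.0, -5.0, -112.0]]
0 538 [[11.0, 5.0, -111.0], [11.0, 5.0, -112.0], [11.0, 4.0, -112.0]]
5 604 [[11.0, 10.0, -110.0], [11.0, 6.0, -110.0], [11.0, 8.0, -111.0]]
10 768 [[11.0, 14.0, -110.0], [11.0, 11.0, -110.0], [11.0, 12.0, -110.0]]
15 1076 [[18.0, 20.0, -104.0], [19.0, 20.0, -104.0], [19.0, 20.0, -106.0]]
20 2238 [[4.0, 25.0, -41.0], [1.0, 25.0, -41.0], [-6.0, 25.0, -42.0]]
25 1816 [[12.0, 28.0, -44.0], [12.0, 28.0, -44.0], [12.0, 26.0, -44.0]]
30 842 [[12.0, 31.0, -44.0], [13.0, 31.0, -46.0], [13.0, 31.0, -46.0]]
35 773 [[9.0, 35.0, -48.0], [9.0, 37.0, -48.0], [9.0, 36.0, -49.0]]
40 1063 [[8.0, 41.0, -82.0], [8.0, 43.0, -82.0], [8.0, 44.0, -82.0]]
45 2602 [[8.0, 47.0, -83.0], [8.0, 47.0, -84.0], [9.0, 45.0, -84.0]]
```

The wrist range data puts the fingertips 41–44 mm behind the reported TCP. The body begins at −111 mm, which agrees with a grasp point near −58 mm. From here I use tip = TCP + about 41 mm in height, and I still have to confirm it by contact.

Request:
carry_out:
  linear:
    - [0, 0, 4]
    - [0, 0, 8]
    - [0, 0, 12]
    - [0, 0, 14]
    - [0, 0, 14]
  spin: [0, 0, 0, 0, 0]

```text
time_s: 8.48
tcp_pos: [0.4718, -0.3738, -0.0243]
ee_rot: [-0.0, 0.996, -0.085, -0.0]
ft_force: [0.7, 0.3, -0.1]
finger_gap: 0.0488
```

Request:
carry_out:
  linear:
    - [0, 0, 1]
    - [0, 0, 2]
    - [0, 0, 3]
    - [0, 0, 3]
    - [0, 0, 3]
  spin: [0, 0, 0, 0, 0]

```text
time_s: 9.1
tcp_pos: [0.4719, -0.3739, -0.027]
ee_rot: [-0.0, 0.996, -0.085, -0.0]
ft_force: [0.2, 0.2, -0.1]
finger_gap: 0.0485
```

Request:
carry_out:
  linear:
    - [0, 0, 0]
    - [0, 0, 0]
    - [0, 0, 0]
    - [0, 0, 0]
    - [0, 0, 0]
  spin: [0, 0, 0, 0, 0]
  hand: 0.75

```text
time_s: 9.72
tcp_pos: [0.473, -0.3744, -0.0254]
ee_rot: [0.0, 0.996, -0.085, 0.001]
ft_force: [-0.9, 2.2, 10.0]
finger_gap: 0.0382
```

The grip closed at 38 mm on the skids, with light contact on the plate. That puts the tips about 39 mm above the reported TCP. I'll lift and carry the tray towards the grey one, stopping 125 mm short in x to look.

Request:
carry_out:
  linear:
    - [0, 0, -2]
    - [0, 0, -15]
    - [0, 0, -45]
    - [0, 0, -80]
    - [0, 0, -107]
  spin: [0, 0, 0, 0, 0]

```text
time_s: 10.35
tcp_pos: [0.4722, -0.3742, 0.082]
ee_rot: [0.0, 0.996, -0.085, 0.0]
ft_force: [0.6, -1.2, -0.3]
finger_gap: 0.0384
```

Request:
carry_out:
  linear:
    - [-6, -35, 0]
    - [-15, -90, 0]
    - [-25, -149, 0]
    - [-35, -208, 0]
    - [-46, -268, 0]
  spin: [0, 0, 0, 0, 0]

```text
time_s: 10.98
tcp_pos: [0.4722, -0.1003, 0.0807]
ee_rot: [0.0, 0.996, -0.086, 0.001]
ft_force: [0.6, 1.0, -1.3]
finger_gap: 0.0384
```

Request:
carry_out:
  linear:
    - [-10, -59, 0]
    - [-20, -118, 0]
    - [-30, -177, 0]
    - [-40, -235, 0]
    - [-46, -268, 0]
  spin: [0, -4, -8, -12, -15]

```text
time_s: 11.6
tcp_pos: [0.4777, 0.0776, 0.0807]
ee_rot: [-0.015, 0.997, 0.07, -0.001]
ft_force: [0.5, 1.7, -0.0]
finger_gap: 0.0385
```

```bash
python3 - <<'E'
from h import *
s=monitor.state(); T=pose(); print(s["tcp_pos"],s["finger_gap"],np.degrees(np.arctan2(T[1,0],T[0,0])),s["ft_force"].round(2))
c=shot("wrist"); cv2.imwrite("pics/w4.png",c["img"]); np.save("w4.npy",c,allow_pickle=True)
E=c["extrinsics"]
H=hsv(c);h,s_,v=H[...,0],H[...,1],H[...,2]
red=((h<8)|(h>172))&(s_>150)&(v>50)
for b in blobs(red,60): print("red",b[0],b[1].round(1),(cast(c,b[1],.032)*1000).round(1)[0][:2])
blk=(v<40)&(s_<150)
for b in blobs(blk,60): print("blk",b[0],b[1].round(1),(cast(c,b[1],.032)*1000).round(1)[0][:2],b[2])
w=(s_<45)&(v>140)
for b in blobs(w,500): print("white",b[0],b[1],b[2])
bl=(h>100)&(h<125)&(s_>120)
for b in blobs(bl,100): print("blue",b[0],b[1].round(1),rect(c,b[3],.0435))
E
```

```text
[0.47774585 0.0776499  0.08070715] 0.03846868765432287 7.9934643997087615 [ 0.47  1.68 -0.01]
red 978 [125.3  12.6] [594.5 182.8]
red 1054 [172.2  62.6] [568.2 150.3]
red 195 [290.5 142.5] [525.8  60.8]
blk 1016 [171.8  13.9] [597.8 152.2] [153   0  38  32]
blk 1098 [129.   60.1] [565.7 180.1] [111  42  38  37]
blk 27186 [258.3 341.1] [341.9  58.8] [  6 248 505 136]
white 530 [384.35471698 159.43018868] [369 149  32  22]
white 20790 [257.88080808 239.14276094] [181 154 156 196]
blue 3763 [331.4 120.8] ((545.3, 42.9), (98.2, 25.7), -84.6)
```

View pics/w4.png

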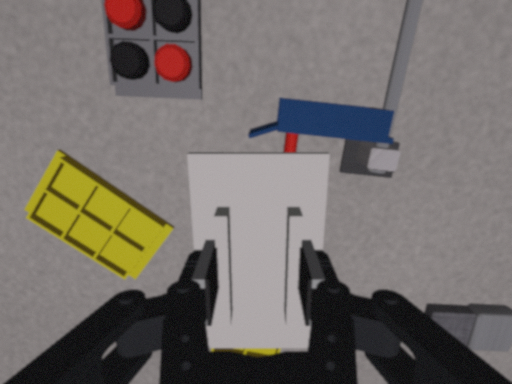

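The view shows the grey tray at the top left, with discs at (125,12), (172,14), (129,60) and (172,62). The held white tray sits straight in the jaws, and the turner is at upper right. The arm stopped short at y = 0.078, so I'll read the joints.

```bash
python3 - <<'E'
from h import *
s=monitor.state(); print(s["qpos"].round(3),s["joint_vel"].round(3),s["time_s"],s["tcp_pos"]); T=pose(); print(T.round(3))
E
```

```text
[ 0.142  0.178 -0.493  0.899  0.033  3.141] [-0.049 -0.009 -0.012 -0.    -0.036  0.002] 11.65 [0.47847163 0.08064827 0.08085621]
[[ 0.99   0.143 -0.004  0.478]
 [ 0.143 -0.989  0.032  0.081]
 [ 0.001 -0.033 -0.999  0.081]
 [ 0.     0.     0.     1.   ]]
```

Request:
carry_out:
  linear:
    - [0, 0, 0]
    - [0, 0, 0]
    - [0, 0, 0]
    - [0, 0, 0]
    - [0, 0, 0]
  spin: [0, 0, 0, 0, 0]

```text
time_s: 12.28
tcp_pos: [0.4777, 0.076, 0.08]
ee_rot: [-0.015, 0.998, 0.068, -0.001]
ft_force: [-0.3, 0.0, -0.5]
finger_gap: 0.0385
```

Joint 6 is at its limit (q6 = q1 + 180° − yaw), so I need the half-turned grasp. The tray is symmetric, so I'll spin 180° while carrying it to an unobstructed viewing spot.

Request:
carry_out:
  linear:
    - [23, 6, 0]
    - [46, 13, 0]
    - [69, 20, 0]
    - [92, 26, 0]
    - [115, 33, 0]
  spin: [-10, -20, -30, -40, -50]

```text
time_s: 12.9
tcp_pos: [0.5969, 0.0592, 0.0788]
ee_rot: [-0.014, 0.874, 0.486, 0.005]
ft_force: [0.2, -0.1, -0.4]
finger_gap: 0.0385
```

Request:
carry_out:
  linear:
    - [0, 0, 0]
    - [0, 0, 0]
    - [0, 0, 0]
    - [0, 0, 0]
    - [0, 0, 0]
  spin: [-10, -20, -30, -40, -50]

```text
time_s: 13.52
tcp_pos: [0.5961, 0.0592, 0.0788]
ee_rot: [-0.011, 0.587, 0.81, 0.01]
ft_force: [0.0, 0.5, -1.1]
finger_gap: 0.0382
```

Request:
carry_out:
  linear:
    - [0, 0, 0]
    - [0, 0, 0]
    - [0, 0, 0]
    - [0, 0, 0]
    - [0, 0, 0]
  spin: [-10, -20, -30, -40, -50]

```text
time_s: 14.15
tcp_pos: [0.5961, 0.0592, 0.0788]
ee_rot: [-0.005, 0.189, 0.982, 0.014]
ft_force: [-0.8, 0.2, -1.2]
finger_gap: 0.0382
```

Request:
carry_out:
  linear:
    - [0, 0, 0]
    - [0, 0, 0]
    - [0, 0, 0]
    - [0, 0, 0]
    - [0, 0, 0]
  spin: [-10, -20, -26, -26, -26]

```text
time_s: 14.78
tcp_pos: [0.5961, 0.0593, 0.0789]
ee_rot: [-0.002, -0.033, 0.999, 0.015]
ft_force: [-1.0, 0.1, -0.5]
finger_gap: 0.0384
```

```bash
cat > look.py <<'E'
from h import *
import sys
s=monitor.state(); T=pose(); print(s["tcp_pos"].round(4),s["finger_gap"],"yaw",np.degrees(np.arctan2(T[1,0],T[0,0])).round(2),"tilt",T[:3,2].round(3),s["ft_force"].round(1),s["qpos"].round(2))
c=shot("wrist"); cv2.imwrite(f"pics/{sys.argv[1]}.png",c["img"]); np.save(sys.argv[1]+".npy",c,allow_pickle=True)
H=hsv(c);h,s_,v=H[...,0],H[...,1],H[...,2]
red=((h<8)|(h>172))&(s_>150)&(v>50)
for b in blobs(red,60): print("red",b[0],b[1].round(1),(cast(c,b[1],.032)*1000).round(1)[0][:2],"bar z24",rect(c,b[3],.024))
blk=(v<40)&(s_<150)
for b in blobs(blk,60):
    if b[0]<3000: print("blk",b[0],b[1].round(1),(cast(c,b[1],.032)*1000).round(1)[0][:2],b[2])
bl=(h>100)&(h<125)&(s_>120)
for b in blobs(bl,100): print("blue",b[0],b[1].round(1),rect(c,b[3],.0435))
E
python3 look.py w5
```

```text
[0.5961 0.0593 0.0789] 0.038428677568948175 yaw -176.26 tilt [-0.005  0.029 -1.   ] [-1.   0.1 -0.5] [ 0.08  0.38 -0.22  0.97  0.03  0.02]
red 1397 [265.8  56.3] [495.5  58.6] bar z24 ((497.4, 59.3), (74.3, 10.0), 2.7)
red 848 [378.2 167.2] [566.8 149.3] bar z24 ((569.0, 152.6), (26.9, 24.9), -86.7)
red 791 [412.5 204.8] [595.5 182.4] bar z24 ((598.1, 187.0), (27.9, 25.3), -87.0)
red 704 [371.3 241. ] [628.6 155.2] bar z24 ((632.7, 158.9), (26.4, 26.3), -87.0)
blk 848 [417. 166.] [564.2 178.9] [400 151  35  31]
blk 738 [373.4 205.9] [598.1 151.3] [358 191  32  30]
blk 696 [406.5 239.4] [625.7 184.2] [391 225  32  29]
blk 404 [211.7 280.7] [672.3  25.8] [206 249  11  68]
blk 399 [304.1 280.7] [668.7 104.1] [300 249  11  67]
blue 3768 [228.7 129.6] ((544.5, 43.2), (97.1, 26.5), -84.1)
blue 159 [181.9 263.9] ((651.8, 2.7), (24.3, 6.5), -16.3)
```

View pics/w5.png

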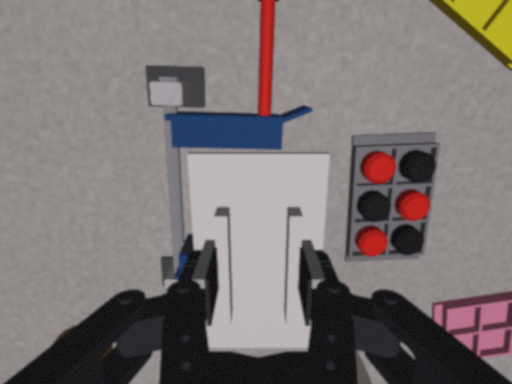

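I count nine views so far. The wrist view shows all six mounts, with reds at (378,167), (413,205) and (371,241) and blacks at (417,166), (373,206) and (407,239). It also shows the turner, its hinge at the left (175,190), and its handle at (267,56). Colour blobs are biased by the disc sides, so I'll get the centres from range points on the disc tops.

```bash
cat >> h.py <<'E'
def cloud(c):
    d=c["range_z"]; E=c["extrinsics"]; v,u=np.nonzero(d>0)
    P=np.c_[(u-c["cx"])/c["fx"],-(v-c["cy"])/c["fy"],-np.ones(len(u))]*d[v,u][:,None]
    return (P@E[:3,:3].T+E[:3,3])*1000
def box(W,lo,hi): return W[np.all((W>lo)&(W<hi),axis=1)]
def mrect(W):
    (cx,cy),(w,h),a=cv2.minAreaRect(W[:,:2].astype(np.float32))
    if w<h: w,h,a=h,w,a+90
    return np.round([cx,cy,w,h,(a+90)%180-90],1)
E
python3 - <<'E'
from h import *
for n in ("w5","top0"):
    W=cloud(np.load(n+".npy",allow_pickle=True).item()); print(n)
    B=box(W,(535,120,29),(665,215,37)); print("mounts",len(B),B.mean(0).round(1),mrect(B))
    B=box(W,(535,120,8),(665,215,27)); print("tray",len(B),mrect(B),np.median(B[:,2]))
    # per-mount centres by kmeans
    B=box(W,(535,120,30),(665,215,37))[:,:2].astype(np.float32)
    _,_,C=cv2.kmeans(B,6,None,(3,50,.1),10,cv2.KMEANS_PP_CENTERS); C=C[np.argsort(C[:,0])]; print(C.round(1).tolist())
    B=box(W,(515,-20,38),(562,75,48)); print("rail-",len(B),mrect(B),np.median(B[:,2]))
    B=box(W,(630,-20,38),(672,75,48)); print("rail+",len(B),len(B)>3 and mrect(B))
    B=box(W,(440,40,18),(525,80,36)); print("handle",len(B),mrect(B),np.percentile(B[:,2],90))
    B=box(W,(500,-25,28),(538,20,40)); print("post-",len(B),len(B)>3 and mrect(B))
    B=box(W,(650,-25,28),(690,20,40)); print("post+",len(B),len(B)>3 and mrect(B))
    B=box(W,(550,-25,20),(640,20,35)); print("shaft",len(B),len(B)>3 and mrect(B))
E
```

```text
w5
mounts 4077 [595.3 168.3  31.7] [598.3 169.7  88.7  56.    5.9]
tray 6203 [598.7 169.8 113.   67.1   5.6] 20.469482869598153
[[565.0, 181.10000610351562], [567.5999755859375, 150.5], [597.0, 184.5], [599.5999755859375, 153.0], [628.0, 186.60000610351562], [630.5, 156.6999969482422]]
rail- 3747 [541.7  29.4  88.8  39.5  83.4] 43.78477920750362
rail+ 174 [655.1  -0.9  32.2   7.8 -23.2]
handle 1473 [ 4.923e+02  5.760e+01  6.530e+01  1.390e+01 -1.000e-01] 29.645983644445522
post- 1014 [ 5.246e+02 -2.000e-01  3.820e+01  2.420e+01 -8.700e+01]
post+ 194 [666.5  -6.9  33.    9.6 -17.6]
shaft 1345 [595.   -5.5  90.2  10.2   2. ]
top0
mounts 252 [596.5 172.   32.5] [597.2 173.9  90.3  54.8   6.9]
tray 472 [596.6 172.7 112.2  65.7   5.6] 18.28062258915919
[[563.2000122070312, 184.8000030517578], [565.5999755859375, 154.3000030517578], [595.7000122070312, 186.8000030517578], [598.5999755859375, 156.3000030517578], [627.0, 189.6999969482422], [629.9000244140625, 161.10000610351562]]
rail- 174 [542.3  30.3  91.2  33.6  78.4] 43.92561981426779
rail+ 168 [655.   33.5  82.3  28.3 -88.1]
handle 70 [4.893e+02 6.090e+01 6.670e+01 1.200e+01 1.000e-01] 31.869018409926664
post- 39 [524.2  -4.3  24.3  18.2   1.3]
post+ 58 [6.682e+02 4.000e-01 3.650e+01 2.150e+01 1.200e+00]
shaft 91 [594.8  -1.5  86.4   9.4   1.4]
```

```bash
python3 - <<'E'
from h import *
c=np.load("w5.npy",allow_pickle=True).item(); E=c["extrinsics"]; T=E@np.linalg.inv(c["hand_eye"]); W=cloud(c)
Q=(W/1000-T[:3,3])@T[:3,:3]*1000
print("T",T[:3,3])
H=hsv(c); m=((H[...,1]<45)&(H[...,2]>140)); u=np.nonzero(c["range_z"].ravel()>0)[0]; k=m.ravel()[u]
B=box(Q[k],(-80,-60,-60),(80,60,-10)); print(len(B),np.histogram(B[:,2],range(-60,-8,4)))
P=B[(B[:,2]>-43)]; print("plate",mrect(P),np.median(P[:,2]),P.min(0),P.max(0))
x=P[P[:,0]>40]; print("front y range",np.percentile(x[:,1],[1,99]))
print("fingers z>-60:",)
F=box(Q[~k],(-14,-60,-75),(18,60,-36)); print([ (y,F[(F[:,1]>y)&(F[:,1]<y+4)][:,2].max().round(1)) for y in range(-40,40,4) if ((F[:,1]>y)&(F[:,1]<y+4)).sum()>5])
s=c
t=cloud(shot("top")); B=box(t,(520,0,85),(680,130,150))
print("top now",len(B),np.histogram(B[:,2],range(85,150,5)))
P=box(t,(520,0,108),(680,130,126)); print(mrect(P))
E
```

```text
T [0.59607934 0.0593032  0.07890293]
20587 (array([    2,   224,  2423,    10,  1701, 16227,     0,     0,     0,
           0,     0,     0]), array([-60, -56, -52, -48, -44, -40, -36, -32, -28, -24, -20, -16, -12]))
plate [-5.300e+00 -1.000e+00  1.129e+02  6.590e+01  1.000e-01] -39.2570208612989 [-61.73918714 -33.86995163 -42.68692589] [ 51.17660191  31.97823403 -36.87478244]
front y range [-33.04446746  31.0975004 ]
fingers z>-60:
[(-36, np.float64(-38.4)), (-32, np.float64(-39.4)), (-28, np.float64(-42.9)), (-24, np.float64(-43.5)), (-20, np.float64(-51.8)), (-16, np.float64(-38.7)), (12, np.float64(-41.4)), (16, np.float64(-48.8)), (20, np.float64(-44.0)), (24, np.float64(-38.2)), (28, np.float64(-38.7))]
top now 0 (array([0, 0, 0, 0, 0, 0, 0, 0, 0, 0, 0, 0]), array([ 85,  90,  95, 100, 105, 110, 115, 120, 125, 130, 135, 140, 145]))
[0. 0. 0. 0. 0.]
```

```bash
python3 - <<'E'
from h import *
print(rel([.5955,.1712,.0789]),rel([.5955,.1712,.014]))
E
```

```text
[ -6.7 111.6   3.3] [ -6.9 109.7  68.2]
```

Request:
carry_out:
  linear:
    - [-1, 35, 1]
    - [-3, 75, 2]
    - [-7, 111.5, 3]
    - [-7, 111, 20]
    - [-7, 110, 40]
  spin: [-1, -1.9, -1.9, -1.9, -1.9]

```text
time_s: 15.5
tcp_pos: [0.5957, 0.1707, 0.0416]
ee_rot: [-0.001, -0.05, 0.999, 0.015]
ft_force: [0.4, -0.1, -1.6]
finger_gap: 0.0384
```

Request:
carry_out:
  linear:
    - [0, 0, 10]
    - [0, 0, 20]
    - [0, -0.5, 28]
    - [0, -0.5, 28]
    - [0, -0.5, 28]
  spin: [0, 0, 0, 0, 0]

```text
time_s: 16.12
tcp_pos: [0.5959, 0.1711, 0.0147]
ee_rot: [-0.001, -0.05, 0.999, 0.015]
ft_force: [-0.1, -0.7, -1.5]
finger_gap: 0.0385
```

```bash
python3 - <<'E'
from h import *
T=pose(); c=shot("wrist"); W=cloud(c); np.save("w6.npy",c,allow_pickle=True); print(T[:3,3].round(4))
Q=(W/1000-T[:3,3])@T[:3,:3]*1000
F=Q[(Q[:,0]>25)&(Q[:,0]<90)&(abs(Q[:,1])<60)]; Z=W[(Q[:,0]>25)&(Q[:,0]<90)&(abs(Q[:,1])<60)][:,2]
for nm,lo,hi in (("white plate",45,62),("grey",9,30)):
    P=F[(Z>lo)&(Z<hi)]; print(nm,len(P),P.min(0).round(1),P.max(0).round(1),np.median(P[:,2]))
    for x0 in (44,48,50,52,54,56):
        k=P[(P[:,0]>x0)&(P[:,0]<x0+2)]
        if len(k)>10: print(x0,np.percentile(k[:,1],[1,99]).round(1),len(k))
cv2.imwrite("pics/w6.png",c["img"])
E
```

```text
[0.5959 0.1711 0.0147]
white plate 7754 [ 25.  -34.  -47.8] [ 51.6  31.9 -34.5] -39.15591199992346
44 [-32.9  30.9] 574
48 [-32.9  31. ] 617
50 [-33.  31.] 596
grey 1818 [ 45.6 -34.3  -7.9] [53.8 31.1  2.3] -1.7137810647523328
44 [-31.6  30.5] 79
48 [-33.4  30.4] 417
50 [-33.5  30.4] 376
52 [-33.5  30.4] 425
```

View pics/w6.png

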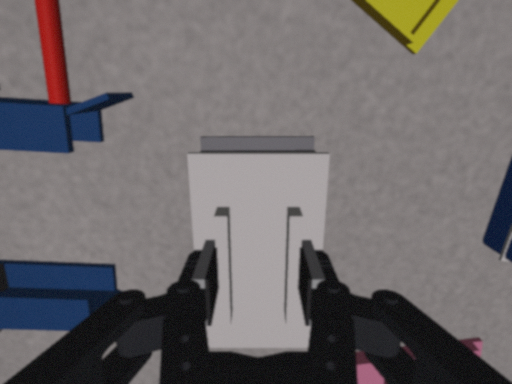

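Eleven views used. The white tray's front edge at (258,153) is parallel to the grey edge at (258,137). Range gives offsets of +2.2 mm in tool x and −0.5 mm in tool y, so I'll correct and lower.

Request:
carry_out:
  linear:
    - [2, -0.5, 2]
    - [2, -0.5, 5]
    - [2, -0.5, 8]
    - [2, -0.5, 11]
    - [2, -0.5, 14]
  spin: [0, 0, 0, 0, 0]

```text
time_s: 16.8
tcp_pos: [0.5935, 0.1708, -0.0001]
ee_rot: [-0.002, -0.05, 0.999, 0.015]
ft_force: [-0.0, 0.2, -1.1]
finger_gap: 0.0382
```

Request:
carry_out:
  linear:
    - [0, 0, 1]
    - [0, 0, 2]
    - [0, 0, 3]
    - [0, 0, 3]
    - [0, 0, 3]
  spin: [0, 0, 0, 0, 0]

```text
time_s: 17.42
tcp_pos: [0.5937, 0.1708, -0.0023]
ee_rot: [-0.001, -0.05, 0.999, 0.015]
ft_force: [-1.5, -1.0, 5.1]
finger_gap: 0.0383
```

It seated: contact came at the expected height, not 7 mm higher as it would on the walls. Next I'll measure the turner's lane from the same wrist frame (w6), with no new picture.

```bash
python3 - <<'E'
from h import *
for n in ("w6","w5"):
    W=cloud(np.load(n+".npy",allow_pickle=True).item()); print(n)
    for lo,hi in ((515,562),(632,690)):
        B=box(W,(lo,-30,40),(hi,110,48))
        for y in range(0,110,10):
            k=B[(B[:,1]>=y)&(B[:,1]<y+10)]
            if len(k)>8: print(lo,y,len(k),np.percentile(k[:,0],[1,99]).round(1),np.median(k[:,2]).round(1))
        if len(B): print("y range",np.percentile(B[:,1],[.5,99.5]).round(1))
    B=box(W,(430,30,22),(518,90,33)); print("handle",len(B), B.min(0).round(0),B.max(0).round(0),"top", np.percentile(B[:,2],95))
    for x in range(440,515,15):
        k=B[(B[:,0]>=x)&(B[:,0]<x+15)]
        if len(k)>5: print(x,np.percentile(k[:,1],[2,98]).round(1))
W=cloud(np.load("w6.npy",allow_pickle=True).item())
E
```

```text
w6
515 40 749 [534.7 556.5] 43.8
515 50 1043 [534.3 556.1] 43.9
515 60 1049 [533.9 555.7] 43.8
515 70 588 [532.2 555.3] 43.1
515 80 161 [526.7 533.7] 41.4
515 90 39 [526.1 529.4] 41.2
y range [42.1 91.2]
632 20 180 [640.9 663.3] 43.9
632 30 660 [640.3 663.1] 43.8
632 40 656 [640.1 662.6] 43.9
632 50 651 [639.7 662.3] 43.9
632 60 607 [639.3 661.6] 43.9
632 70 328 [639.  654.7] 43.7
y range [26.7 76.8]
handle 1666 [487.  54.  22.] [518.  65.  31.] top 30.01478694151253
485 [55.2 64. ]
500 [55.7 64.6]
w5
515 0 495 [536.2 558. ] 43.8
515 10 481 [535.8 557.6] 43.8
515 20 488 [535.4 557.1] 43.8
515 30 479 [535.2 556.8] 43.8
515 40 482 [534.6 556.5] 43.8
515 50 478 [534.2 555.9] 43.7
515 60 468 [534.  555.6] 43.8
515 70 178 [531.9 555.5] 43.3
515 80 78 [526.6 533.3] 41.4
515 90 11 [526.1 528.7] 41.2
y range [-5.7 88.9]
632 0 130 [641.5 659.5] 43.8
y range [-2.9  8. ]
handle 1333 [460.  51.  22.] [518.  65.  31.] top 29.956160360725907
455 [52.7 62.5]
470 [53.1 62.7]
485 [53.8 63.2]
500 [54.1 63.7]
```

The lane fit from w6 gives an inner gap of 83.5 mm (84 expected). The base is at about (600.2, −5.3) with yaw 2.3°. The handle is predicted at (488.6, 58.2), and 59 was measured, so it fits.

```bash
python3 - <<'E'
from h import *
T=pose(); print(np.degrees(np.arctan2(T[1,0],T[0,0])))
print(rel([.5903,.1219,-.0022]))
E
```

```text
-174.25950256024944
[  8.2 -48.3  -1.5]
```

Request:
carry_out:
  linear:
    - [2, -6, -0.2]
    - [4, -16, -0.5]
    - [6, -27, -0.9]
    - [8, -38, -1.2]
    - [8.2, -48, -1.5]
  spin: [0.7, 1.5, 2.3, 3, 3.4]

```text
time_s: 18.05
tcp_pos: [0.59, 0.1216, -0.0025]
ee_rot: [-0.002, -0.02, 1.0, 0.015]
ft_force: [0.3, 3.7, 4.7]
finger_gap: 0.0385
```

```bash
python3 - <<'E'
from h import *
T=pose(); s=monitor.state(); print(np.degrees(np.arctan2(T[1,0],T[0,0])),s["tcp_pos"],s["ft_force"].round(1))
c=shot("wrist"); W=cloud(c); np.save("w7.npy",c,allow_pickle=True)
Q=(W/1000-T[:3,3])@T[:3,:3]*1000
k=(Q[:,0]>25)&(Q[:,0]<90)&(abs(Q[:,1])<60); F=Q[k];Z=W[k][:,2]
for nm,lo,hi in (("white",29,42),("grey",8,19)):
    P=F[(Z>lo)&(Z<hi)]; print(nm,len(P),P.max(0).round(1),np.percentile(P[P[:,0]>40][:,1],[1,99]).round(1),np.median(Z[(Z>lo)&(Z<hi)]))
wh=(Q[:,0]>-62)&(abs(Q[:,1])<36)&(abs(W[:,2]-36)<4)&(Q[:,0]<60); print("white plate z mean by side", [W[wh&(Q[:,1]>a)&(Q[:,1]<a+8)][:,2].mean().round(1) for a in (-32,-10,2,24)], mrect(W[wh]))
for lo,hi in ((515,562),(632,690)):
    B=box(W,(lo,-30,40),(hi,110,48))
    for y in range(30,80,20):
        q=B[(B[:,1]>=y)&(B[:,1]<y+10)]
        if len(q)>8: print(lo,y,np.percentile(q[:,0],[1,99]).round(1))
print(rel([.5935,.0410,-.0018]))
E
```

```text
-177.69854679574766 [ 0.59004116  0.12159953 -0.00249584] [0.3 3.7 4.7]
white 8712 [ 90.   32.  -32.7] [-59.4  30.9] 36.69055354365101
grey 1149 [ 65.4  35.8 -11.9] [-55.2  34.6] 14.479904705009261
white plate z mean by side [np.float64(35.9), np.float64(36.6), np.float64(36.9), np.float64(37.5)] [595.4 119.8 113.3  65.9   2.3]
515 30 [534.9 556.7]
515 50 [534.2 556.1]
515 70 [532.1 555.4]
632 30 [647.9 652.8]
632 50 [656.8 662.5]
[ -0.2 -79.3  -3. ]
```

Request:
carry_out:
  linear:
    - [0, -9, -0.3]
    - [0, -19, -0.7]
    - [0, -29, -1.1]
    - [0, -38, -1.4]
    - [0, -46, -1.7]
  spin: [0, 0, 0, 0, 0]

```text
time_s: 18.73
tcp_pos: [0.5918, 0.0755, -0.0025]
ee_rot: [-0.002, -0.02, 1.0, 0.015]
ft_force: [0.8, 3.3, 3.4]
finger_gap: 0.0381
```

Request:
carry_out:
  linear:
    - [0, -8, -0.3]
    - [0, -17, -0.6]
    - [0, -25, -0.9]
    - [0, -30, -1.1]
    - [0, -33.3, -1.3]
  spin: [0, 0, 0, 0, 0]

```text
time_s: 19.35
tcp_pos: [0.593, 0.0423, -0.0024]
ee_rot: [-0.002, -0.02, 1.0, 0.014]
ft_force: [0.0, 1.1, -0.9]
finger_gap: 0.0382
```

Request:
carry_out:
  linear:
    - [0, -1, 0]
    - [0, -2, 0]
    - [0, -3, -0.1]
    - [0, -4, -0.1]
    - [0, -4, -0.1]
  spin: [0, 0, 0, 0, 0]

```text
time_s: 19.98
tcp_pos: [0.5935, 0.0394, -0.002]
ee_rot: [-0.002, -0.021, 1.0, 0.015]
ft_force: [-0.4, 2.4, -1.2]
finger_gap: 0.0383
```

```bash
cat > pair.py <<'E'
from h import *
T=pose(); s=monitor.state(); print(np.degrees(np.arctan2(T[1,0],T[0,0])),s["tcp_pos"],s["ft_force"].round(1))
W=cloud(shot("wrist")); Q=(W/1000-T[:3,3])@T[:3,:3]*1000
P=box(W,(545,-100,8),(560,90,60)) # near end of pair
for nm,lo,hi in (("upper",32,38.4),("lower",11,19)):
    for x in (556,548,542):
        k=box(W,(x,-20,lo),(x+6,100,hi)); 
        if len(k)>5: print(nm,x,len(k),np.percentile(k[:,1],[1,99]).round(1))
E
python3 pair.py
```

```text
-177.645584423872 [ 0.59347404  0.03935797 -0.00204601] [-0.4  2.4 -1.2]
upper 556 727 [ 4.3 68.1]
```

Seated: the upper tray's edges are at y = 4.3 and 68.1, so its centre is about 43 mm from the hinge, against the stops. I'll release and rise.

Request:
carry_out:
  linear:
    - [0, 0, 0]
    - [0, 0, 0]
    - [0, 0, -10]
    - [0, 0, -40]
    - [0, 0, -85]
  spin: [0, 0, 0, 0, 0]
  hand: 0.42

```text
time_s: 20.65
tcp_pos: [0.5928, 0.0362, 0.0833]
ee_rot: [-0.003, -0.02, 1.0, 0.014]
ft_force: [0.4, 0.2, -0.2]
finger_gap: 0.0499
```

```bash
python3 pair.py; python3 - <<'E'
from h import *
print(rel([.4886,.0601,.08]),rel([.4886,.0601,-.030]))
W=cloud(shot("wrist"))
B=box(W,(430,30,22),(518,90,33)); print("handle", B.min(0).round(0),B.max(0).round(0))
for x in range(440,515,15):
    k=B[(B[:,0]>=x)&(B[:,0]<x+15)]
    if len(k)>5: print(x,np.percentile(k[:,1],[2,98]).round(1))
k=box(W,(530,0,33),(670,75,38)); print("upper tray",mrect(k)); k=box(W,(530,70,10),(670,84,18)); print("lower visible beyond",len(k),len(k)>3 and np.percentile(k[:,1],99))
E
```

```text
-177.65480776730718 [0.59283256 0.0362118  0.08331915] [ 0.4  0.2 -0.2]
upper 556 415 [ 5.2 69. ]
[107.7  27.9  11. ] [108.1  24.7 121. ]
handle [459.  50.  22.] [518.  65.  32.]
455 [50.4 63.7]
470 [52.9 62.5]
485 [53.7 63.1]
500 [54.2 63.8]
upper tray [601.   35.7 139.   74.6  -1.5]
lower visible beyond 24 83.8458749210539
```

Request:
carry_out:
  linear:
    - [15, 4, 2]
    - [50, 12, 5]
    - [88, 21, 9]
    - [108, 27, 11]
    - [108, 26, 40]
  spin: [0, 0, 0, 0, 0]

```text
time_s: 21.38
tcp_pos: [0.4852, 0.0595, 0.0456]
ee_rot: [-0.0, -0.021, 1.0, 0.015]
ft_force: [1.1, 0.3, 0.4]
finger_gap: 0.0496
```

Request:
carry_out:
  linear:
    - [0, -0.7, 25]
    - [0, -1, 50]
    - [0, -1.3, 70]
    - [0, -1.5, 81]
    - [0, -1.5, 81]
  spin: [0, 0, 0, 0, 0]

```text
time_s: 22.0
tcp_pos: [0.4839, 0.06, -0.0373]
ee_rot: [-0.003, -0.02, 1.0, 0.015]
ft_force: [0.2, -0.2, 0.6]
finger_gap: 0.0493
```

Request:
carry_out:
  linear:
    - [0, 0, 0]
    - [0, 0, 0]
    - [0, 0, 0]
    - [0, 0, 0]
    - [0, 0, 0]
  spin: [0, 0, 0, 0, 0]
  hand: 1.0

```text
time_s: 22.62
tcp_pos: [0.4852, 0.0612, -0.0361]
ee_rot: [-0.001, -0.021, 1.0, 0.016]
ft_force: [-1.2, 4.7, 5.9]
finger_gap: 0.008
```

The bar is gripped: the gap reads 8 mm, and the same offset read 38 mm on the 40 mm skids. I'll compute the half-circle shifts in tool axes.

```bash
python3 - <<'E'
from h import *
R_=pose()[:3,:3]; a=np.radians(np.arange(0,181,9)); yb=np.array([-.040,.9992,0])
P=68*((np.cos(a)-1)[:,None]*yb+np.sin(a)[:,None]*[0,0,1]); Q=P@R_
for k in range(4): print((Q[5*k+1:5*k+6]-Q[5*k]).round(1).tolist())
E
```

```text
[[0.0, -0.5, -10.7], [0.0, -2.7, -21.1], [0.1, -6.4, -31.1], [0.1, -11.7, -40.4], [0.1, -18.4, -48.7]]
[[0.0, -7.9, -7.2], [0.1, -16.8, -13.0], [0.1, -26.5, -17.4], [0.1, -36.8, -20.3], [0.1, -47.4, -21.4]]
[[0.0, -10.7, 0.5], [0.0, -21.1, 2.7], [0.0, -31.1, 6.4], [0.0, -40.4, 11.7], [0.0, -48.7, 18.4]]
[[-0.0, -7.2, 7.9], [-0.0, -13.0, 16.8], [-0.0, -17.4, 26.5], [-0.0, -20.3, 36.8], [-0.1, -21.4, 47.4]]
```

Request:
carry_out:
  linear:
    - [0, -0.5, -10.7]
    - [0, -2.7, -21.1]
    - [0, -6.4, -31.1]
    - [0, -11.7, -40.4]
    - [0, -18.4, -48.7]
  spin: [0, 0, 0, 0, 0]

```text
time_s: 23.25
tcp_pos: [0.4858, 0.0444, 0.012]
ee_rot: [-0.002, -0.021, 1.0, 0.019]
ft_force: [0.3, 14.6, 0.9]
finger_gap: 0.0083
```

Request:
carry_out:
  linear:
    - [0, -7.9, -7.2]
    - [0, -16.8, -13]
    - [0, -26.5, -17.4]
    - [0, -36.8, -20.3]
    - [0, -47.4, -21.4]
  spin: [0, 0, 0, 0, 0]

```text
time_s: 23.88
tcp_pos: [0.488, -0.006, 0.0336]
ee_rot: [-0.001, -0.021, 1.0, 0.016]
ft_force: [-5.1, 3.5, 15.1]
finger_gap: 0.0074
```

Request:
carry_out:
  linear:
    - [0, -10.7, 0.5]
    - [0, -21.1, 2.7]
    - [0, -31.1, 6.4]
    - [0, -40.4, 11.7]
    - [0, -48.7, 18.4]
  spin: [0, 0, 0, 0, 0]

```text
time_s: 24.5
tcp_pos: [0.4897, -0.0562, 0.0111]
ee_rot: [-0.002, -0.02, 1.0, 0.015]
ft_force: [1.3, 5.6, 0.2]
finger_gap: 0.0078
```

Request:
carry_out:
  linear:
    - [0, -7.2, 7.9]
    - [0, -13, 16.8]
    - [0, -17.4, 26.5]
    - [0, -20.3, 36.8]
    - [0, -21.4, 46.5]
  spin: [0, 0, 0, 0, 0]

```text
time_s: 25.12
tcp_pos: [0.4908, -0.0748, -0.0351]
ee_rot: [-0.001, -0.021, 1.0, 0.016]
ft_force: [-16.0, 10.8, 74.8]
finger_gap: 0.008
```

Request:
carry_out:
  linear:
    - [0, 0, 0.5]
    - [0, 0, 1]
    - [0, 0, 1]
    - [0, 0, 1]
    - [0, 0, 1]
  spin: [0, 0, 0, 0, 0]

```text
time_s: 25.75
tcp_pos: [0.4908, -0.0748, -0.0348]
ee_rot: [-0.001, -0.021, 1.0, 0.016]
ft_force: [-5.3, 8.5, 26.2]
finger_gap: 0.0078
```

The turner is over on its stop. I'll release, rise and check.

Request:
carry_out:
  linear:
    - [0, 0, -1]
    - [0, 0, -1]
    - [0, 0, -20]
    - [0, 0, -65]
    - [0, 0, -115]
  spin: [0, 0, 0, 0, 0]
  hand: 0.42

```text
time_s: 26.38
tcp_pos: [0.4891, -0.0798, 0.0781]
ee_rot: [-0.004, -0.02, 1.0, 0.014]
ft_force: [1.1, 0.2, 0.1]
finger_gap: 0.0497
```

```bash
python3 - <<'E'
from h import *
s=monitor.state(); T=pose(); print(s["tcp_pos"],T[:3,2].round(4),s["ft_force"].round(1))
print(rel([.598,-.0485,.085]))
c=shot("wrist"); np.save("w8.npy",c,allow_pickle=True); W=cloud(c)
for lo,hi in ((515,565),(632,690)):
    B=box(W,(lo,-120,40),(hi,30,48))
    for y in range(-100,10,20):
        q=B[(B[:,1]>=y)&(B[:,1]<y+10)]
        if len(q)>8: print(lo,y,np.percentile(q[:,0],[1,99]).round(1),np.median(q[:,2]).round(1))
k=box(W,(560,-120,33),(640,0,38.4)); print("upper plate",len(k),mrect(k),np.median(k[:,2]))
k=box(W,(560,-120,44),(650,0,52)); print("skids",len(k),mrect(k),np.median(k[:,2]))
E
```

```text
[ 0.48908339 -0.07975274  0.07809144] [-0.0079  0.0283 -0.9996] [1.1 0.2 0.1]
[-110.    27.    -6.9]
515 -100 [536.3 542.2] 41.4
515 -80 [538.8 561. ] 43.8
515 -60 [537.8 560.5] 43.8
515 -40 [537.7 559.5] 43.9
upper plate 3424 [601.6 -51.7  73.6  63.6   2.1] 36.432221958012825
skids 837 [591.1 -56.2  66.1  51.1   5.2] 48.27487982774509
```

Request:
carry_out:
  linear:
    - [-15, 4, 0]
    - [-50, 13, -2]
    - [-85, 21, -2]
    - [-109, 27, -2]
    - [-109, 27, -2]
  spin: [0, 0, 0, 0, 0]

```text
time_s: 27.05
tcp_pos: [0.5991, -0.0473, 0.0782]
ee_rot: [-0.003, -0.021, 1.0, 0.015]
ft_force: [-1.6, 0.5, -0.6]
finger_gap: 0.0492
```

```bash
python3 - <<'E'
from h import *
s=monitor.state(); T=pose(); print(s["tcp_pos"])
W=cloud(shot("wrist"))
k=box(W,(555,-100,33),(572,0,38)); print("plate y by x",len(k)); 
for x in (563,567): q=k[(k[:,0]>x)&(k[:,0]<x+4)]; print(np.percentile(q[:,1],[1,99]).round(1))
k=box(W,(565,-100,45),(640,0,52)); 
for x in range(570,635,8):
    q=k[(k[:,0]>x)&(k[:,0]<x+8)]
    a=q[q[:,1]<-51][:,1]; b=q[q[:,1]>-51][:,1]
    if len(a)>5 and len(b)>5: print(x,np.percentile(a,[2,98]).round(1),np.percentile(b,[2,98]).round(1))
print("skid x",np.percentile(k[:,0],[1,99]))
E
```

```text
[ 0.59907562 -0.04732027  0.07823456]
plate y by x 1246
[-84.3 -20.1]
[-83.8 -19.9]
570 [-71.3 -66.2] [-37.7 -32. ]
578 [-71.1 -65.4] [-37.4 -31.5]
586 [-71.  -65.3] [-37.  -31.6]
594 [-70.9 -65.1] [-36.9 -31.2]
602 [-70.1 -65. ] [-36.6 -30.7]
610 [-70.1 -64.2] [-36.3 -30.4]
618 [-70. -64.] [-35.9 -30.4]
626 [-69.2 -63.8] [-35.5 -29.9]
skid x [572.73959778 632.12188453]
```

Request:
carry_out:
  linear:
    - [0, -1, 20]
    - [0, -2, 45]
    - [0, -3, 65]
    - [0, -3.5, 75]
    - [0, -3.5, 79]
  spin: [0, 0, 0, 0, 0]

```text
time_s: 27.72
tcp_pos: [0.5971, -0.0492, 0.0008]
ee_rot: [-0.003, -0.02, 1.0, 0.015]
ft_force: [-0.5, 1.5, 0.4]
finger_gap: 0.0494
```

Request:
carry_out:
  linear:
    - [0, 0, 0]
    - [0, 0, 0]
    - [0, 0, 0]
    - [0, 0, 0]
    - [0, 0, 0]
  spin: [0, 0, 0, 0, 0]
  hand: 0.75

```text
time_s: 28.35
tcp_pos: [0.5983, -0.049, 0.0017]
ee_rot: [-0.002, -0.02, 1.0, 0.015]
ft_force: [-0.7, -0.6, 0.2]
finger_gap: 0.038
```

Request:
carry_out:
  linear:
    - [0, -6, -0.2]
    - [0, -15, -0.4]
    - [0, -26, -0.7]
    - [0, -36, -1]
    - [0, -46, -1.3]
  spin: [0, 0, 0, 0, 0]

```text
time_s: 28.98
tcp_pos: [0.6002, -0.0957, 0.0017]
ee_rot: [-0.002, -0.02, 1.0, 0.015]
ft_force: [1.1, 2.4, 3.6]
finger_gap: 0.038
```

Request:
carry_out:
  linear:
    - [0, -11, -0.3]
    - [0, -23, -0.7]
    - [0, -35, -1]
    - [0, -48, -1.4]
    - [0, -58, -1.6]
  spin: [0, 0, 0, 0, 0]

```text
time_s: 29.6
tcp_pos: [0.6027, -0.1536, 0.0017]
ee_rot: [-0.002, -0.02, 1.0, 0.015]
ft_force: [-0.4, 5.2, 6.2]
finger_gap: 0.0382
```

Request:
carry_out:
  linear:
    - [0, -4, -0.1]
    - [0, -6, -0.2]
    - [0, -6, -0.2]
    - [0, -4, -0.2]
    - [0, -4, -0.2]
  spin: [0, 0, 0, 0, 0]

```text
time_s: 30.22
tcp_pos: [0.6029, -0.1584, 0.0017]
ee_rot: [-0.002, -0.02, 1.0, 0.013]
ft_force: [0.3, -1.8, 4.6]
finger_gap: 0.038
```

```bash
python3 - <<'E'
from h import *
T=pose(); s=monitor.state(); print(s["tcp_pos"],s["finger_gap"],s["ft_force"].round(1))
c=shot("wrist"); np.save("w9.npy",c,allow_pickle=True); W=cloud(c); Q=(W/1000-T[:3,3])@T[:3,:3]*1000
k=(Q[:,0]>40)&(Q[:,0]<80)&(abs(Q[:,1])<45); F=Q[k];Z=W[k][:,2]
for nm,lo,hi in (("upper",30,42),("lower",8,22),("mid",22,30)):
    P=F[(Z>lo)&(Z<hi)]
    if len(P)>5: print(nm,len(P),P.max(0).round(1),np.percentile(P[:,1],[1,99]).round(1),np.median(Z[(Z>lo)&(Z<hi)]).round(1))
k=box(W,(535,-230,33),(668,-100,40)); print("upper plate",mrect(k),np.median(k[:,2]))
t=cloud(shot("top")); 
for y in range(-120,30,20):
    q=box(t,(520,y,38),(572,y+20,48)); print(y,len(q),end="; ")
E
```

```text
[ 0.60287086 -0.15840698  0.00170697] 0.03800158946578873 [ 0.3 -1.8  4.6]
upper 3222 [ 51.2  31.8 -30.7] [-33.2  30.9] 36.3
lower 1218 [ 52.9  33.9 -10.9] [-30.7  33.3] 16.2
upper plate [ 600.8 -145.4  127.9   96.1    2.5] 36.35328450041081
-120 2; -100 14; -80 52; -60 45; -40 53; -20 28; 0 2; 20 0;
```

The pair is clear of the turner: the lower tray's edge is about 19 mm beyond the mouth, lagging 2.5 mm. I'll back off 2 mm to relieve side pressure, then lift the grey tray slowly.

Request:
carry_out:
  linear:
    - [0, 1, 0]
    - [0, 2, 0]
    - [0, 2, -1]
    - [0, 2, -2]
    - [0, 2.1, -4]
  spin: [0, 0, 0, 0, 0]

```text
time_s: 30.95
tcp_pos: [0.6018, -0.1543, 0.005]
ee_rot: [-0.003, -0.021, 1.0, 0.015]
ft_force: [-0.0, -0.2, -0.2]
finger_gap: 0.0378
```

Request:
carry_out:
  linear:
    - [0, 0.1, -2]
    - [0, 0.1, -5]
    - [0, 0.2, -8]
    - [0, 0.3, -12]
    - [0, 0.5, -17]
  spin: [0, 0, 0, 0, 0]

```text
time_s: 31.58
tcp_pos: [0.6026, -0.1549, 0.0229]
ee_rot: [-0.002, -0.02, 1.0, 0.015]
ft_force: [0.1, 0.4, -0.9]
finger_gap: 0.038
```

Request:
carry_out:
  linear:
    - [0, 0.2, -8]
    - [0, 0.5, -20]
    - [0, 1, -35]
    - [0, 1.5, -50]
    - [0, 1.8, -62]
  spin: [0, 0, 0, 0, 0]

```text
time_s: 32.2
tcp_pos: [0.6033, -0.1551, 0.0861]
ee_rot: [-0.001, -0.02, 1.0, 0.015]
ft_force: [0.1, 0.1, -0.3]
finger_gap: 0.0377
```

```bash
python3 - <<'E'
from h import *
T=pose(); s=monitor.state(); print(s["tcp_pos"],s["finger_gap"],s["ft_force"].round(1),np.degrees(np.arctan2(T[1,0],T[0,0])))
c=shot("wrist"); cv2.imwrite("pics/w10.png",c["img"]); s=shot("side"); np.save("s10.npy",s,allow_pickle=True); 
print(proj(s,[.605,-.158,.03]))
print(rel([.4798,-.3829,.0849]))
E
```

```text
[ 0.60327068 -0.1550655   0.08613027] 0.037725053344914376 [ 0.1  0.1 -0.3] -177.6502373555435
[[267.20517817 168.16292247]]
[ 133.6 -222.3   -4.5]
```

The lift was clean, with no force. Carrying the grey tray to the mat.

Request:
carry_out:
  linear:
    - [12, -20, 0]
    - [35, -55, -2]
    - [63, -101, -3]
    - [91, -146, -4]
    - [115, -184, -4]
  spin: [0, 2, 4, 6, 8.8]

```text
time_s: 32.92
tcp_pos: [0.493, -0.3457, 0.0829]
ee_rot: [-0.004, 0.058, 0.998, 0.015]
ft_force: [0.2, -0.3, -0.7]
finger_gap: 0.0379
```

```bash
python3 - <<'E'
from h import *
T=pose(); print(T[:3,3],np.degrees(np.arctan2(T[1,0],T[0,0])))
print(rel([.4746,-.3808,.05]),rel([.4746,-.3808,-.019]))
E
```

```text
[ 0.49296116 -0.3456706   0.08288547] 173.38938135943206
[ 13.9 -37.9  31.9] [ 13.2 -39.9 100.9]
```

Request:
carry_out:
  linear:
    - [5, -13, 5]
    - [11, -28, 12]
    - [13.5, -38, 20]
    - [13.5, -38, 30]
    - [13.5, -38.5, 45]
  spin: [0, 0, 0, 0, 0]

```text
time_s: 33.55
tcp_pos: [0.4781, -0.3783, 0.0368]
ee_rot: [-0.003, 0.056, 0.998, 0.015]
ft_force: [0.8, 0.5, -1.4]
finger_gap: 0.0382
```

```bash
python3 - <<'E'
from h import *
T=pose(); s=monitor.state(); print(s["tcp_pos"],s["ft_force"].round(1)); c=shot("wrist"); W=cloud(c)
H=hsv(c); g=(H[...,0]>50)&(H[...,0]<85)&(H[...,1]>100); v,u=np.nonzero(g)
P=cast(c,np.c_[u,v],.002)*1000; print("mat visible",mrect(P))
k=box(W,(405,-460,40),(545,-310,58)); print("tray plate",mrect(k),np.median(k[:,2]))
Q=(W/1000-T[:3,3])@T[:3,:3]*1000; q=box(Q,(20,-40,-42),(70,40,-28)); print("tray tool", q.max(0).round(1),np.percentile(q[:,1],[1,99]).round(1))
print(rel([.4746,-.3808,-.019]))
E
```

```text
[ 0.4780953  -0.37834626  0.0368337 ] [ 0.8  0.5 -1.4]
mat visible [ 522.  -410.3  316.6  249.5   83.6]
tray plate [0. 0. 0. 0. 0.] nan
tray tool [ 51.1  32.  -31. ] [-33.   31.2]
[ 1.2 -5.4 53.3]
  return _methods._mean(a, axis=axis, dtype=dtype,
  ret = ret.dtype.type(ret / rcount)
```

Request:
carry_out:
  linear:
    - [0, -0.5, 15]
    - [0, -1, 30]
    - [0, -1.2, 42]
    - [0, -1.4, 50]
    - [0, -1.4, 53]
  spin: [0, 0, 0, 0, 0]

```text
time_s: 34.22
tcp_pos: [0.4768, -0.3786, -0.016]
ee_rot: [-0.003, 0.056, 0.998, 0.015]
ft_force: [-0.4, 0.8, -0.5]
finger_gap: 0.0382
```

Request:
carry_out:
  linear:
    - [0, 0, 1]
    - [0, 0, 2]
    - [0, 0, 3.5]
    - [0, 0, 4]
    - [0, 0, 4]
  spin: [0, 0, 0, 0, 0]

```text
time_s: 34.85
tcp_pos: [0.4771, -0.3787, -0.0194]
ee_rot: [-0.003, 0.056, 0.998, 0.014]
ft_force: [0.2, -0.5, -1.4]
finger_gap: 0.0379
```

Request:
carry_out:
  linear:
    - [1, -1.2, 0]
    - [2.2, -2.4, 0]
    - [2.2, -2.4, 1]
    - [2.2, -2.4, 2]
    - [2.2, -2.4, 2.5]
  spin: [0, 0, 0, 0, 0]

```text
time_s: 35.48
tcp_pos: [0.4745, -0.3809, -0.0209]
ee_rot: [-0.003, 0.056, 0.998, 0.014]
ft_force: [-3.4, 2.4, 11.4]
finger_gap: 0.038
```

Request:
carry_out:
  linear:
    - [0, 0, 0]
    - [0, 0, 0]
    - [0, 0, -1]
    - [0, 0, -20]
    - [0, 0, -60]
  spin: [0, 0, 0, 0, 0]
  hand: 0.42

```text
time_s: 36.1
tcp_pos: [0.4733, -0.3811, 0.0367]
ee_rot: [-0.005, 0.056, 0.998, 0.016]
ft_force: [-0.0, -0.1, 0.2]
finger_gap: 0.0493
```

Request:
carry_out:
  linear:
    - [10, 0, -40]
    - [40, 0, -90]
    - [80, 0, -110]
    - [80, 0, -110]
    - [80, 0, -110]
  spin: [0, 0, 0, 0, 0]

```text
time_s: 36.72
tcp_pos: [0.3962, -0.3768, 0.1484]
ee_rot: [-0.003, 0.056, 0.998, 0.014]
ft_force: [0.2, -0.0, 0.1]
finger_gap: 0.0496
```

```bash
python3 - <<'E'
from h import *
s=monitor.state(); print(s["tcp_pos"],s["ft_force"].round(1))
t=shot("top"); W=cloud(t); sd=shot("side")
k=box(W,(400,-460,9),(545,-310,30)); print("grey on mat",len(k),mrect(k),np.median(k[:,2]))
k=box(W,(530,-210,9),(680,-110,21)); print("white",len(k),mrect(k),np.median(k[:,2]))
k=box(W,(530,-210,21),(680,-110,40)); print("mounts",len(k),mrect(k),np.percentile(k[:,2],[5,50,95]))
H=hsv(t); g=(H[...,0]>50)&(H[...,0]<80)&(H[...,1]>110)
for b in blobs(g,100): print("green",b[0],rect(t,b[3],.002))
B=box(W,(515,-110,38),(690,20,50)); print("turner z",np.median(B[:,2]),mrect(B))
a=cv2.resize(t["img"][130:280,270:430],(400,375),interpolation=cv2.INTER_CUBIC)
b=cv2.resize(sd["img"][110:230,200:328],(400,375),interpolation=cv2.INTER_CUBIC)
cv2.imwrite("pics/end.png",np.hstack([a,b]))
E
```

```text
[ 0.39619253 -0.37681229  0.14840015] [ 0.2 -0.   0.1]
grey on mat 760 [ 477.8 -385.5  111.4   78.6   -6.2] 14.205577776770228
white 320 [ 604.2 -154.5  110.6   66.     2.8] 16.653271610282403
mounts 460 [ 604.6 -154.1  105.1   66.1    2.5] [21.57122441 29.66062789 35.20083353]
green 1172 ((477.8, -380.4), (159.4, 118.5), -6.5)
turner z 43.69983597622418 [600.5 -46.5 167.4 109.3   2.4]
```

View pics/end.png

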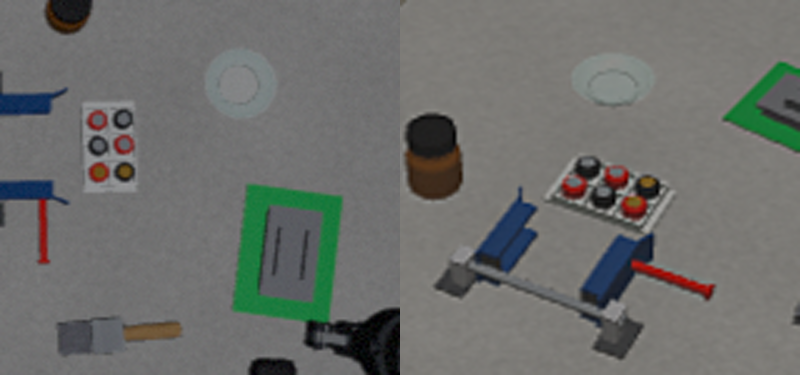

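The final view, which is the eleventh, has two halves. On the left, the white tray is at (110,147) with all six polished faces up, and the grey tray is skids-up at (292,254) on the mat, whose centre is at (288,253). On the right, the turner is flat on its far side and the white tray is just beyond its mouth. I'll check the mat centring with parallax removed, then hand in.

```bash
python3 - <<'E'
from h import *
t=shot("top"); g=cast(t,[270+292.8*.4,130+254.2*.4],.0135)[0]; m=cast(t,[270+287.8*.4,130+253*.4],.002)[0]
d=np.linalg.norm((g-m)[:2])*1000; print("grey-mat offset mm",((g-m)*1000).round(1))
if d<8: print(ctrl.job_done())
E
```

```text
grey-mat offset mm [-1.2 -2.5 11.5]
the job is handed in; nothing more can be done
None
```

The job is done and handed in at about 37 s of the 72 s allowed.

I laid the white tray on the grey one, slid the pair into the turner against its stops, and swung it right over by the handle. Then I drew the pair clear, lifted the grey tray off, and laid it skids-up on the mat.

**Last checks**
- **Mounts:** all six are seated in the white tray, polished faces up.
- **White tray:** it lies open and flat on the bench, about 19 mm beyond the turner's mouth (measured just before the grey tray was lifted off).
- **Turner:** it lies flat on its far side.
- **Grey tray:** it is within about 3 mm of the mat's centre.
- **Robot:** it touches nothing.

**What disagreed or went wrong**
- **Finger tips:** they really end about 39 mm behind the reported TCP. The first two closings on the white tray therefore met only air. I corrected this from range data and contact.
- **Joint 6:** it reached its limit while I carried the white tray, which left the tool tilted about 1.7° for the rest of the job. I allowed for the tilt in the later moves.
- **Wrist force:** it read 75 N for a moment when the turner met its stop, and I released there without pressing further. I think the finger tips were touching the bench. This is under the 120 N wrist limit, but I could not tell whether any of it counts towards the 40 N limit on the arm or gripper body.
- **Cameras:** the top and wrist views differed by about 3 mm. I used the wrist view for the fits.

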